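Gang-clamp the jaw blanks for filing

ROBOT

A 6-joint arm with a two-finger parallel gripper is mounted at the origin on a cart in front of the work surface, level with it; the furniture and walls round the work are solid. World frame = base frame: x ahead of the robot, y to its left, z up, the work surface at z = 0. Lengths are in m, angles in rad, forces in N, time in s.
With the tool pointing down it reaches from about 0.375 to 0.925 m from the base axis. Payload 5.7 kg.
Tool frame: the origin (TCP) lies between the finger pads; the fingertips stand 17 mm ahead of it and the grasp point (between the pads) lies 2 mm behind it; z points along the fingers, y is the line along which they close (so a half turn about z gives the same grasp; the last joint's range is limited). The gripper opens to 85 mm and grips with 20 to 120 N. Pads are 22 mm wide; open, the fingers measure 114 mm over their backs; the gripper's body (76 mm by 85 mm) begins 54 mm behind the grasp point. The pads swing forward as they close: fully open they stand 13 mm farther back than shut.
Start: joints at [-1.321, 0.359, 1.51, -0, 1.272, -0.115], TCP at [0.214, -0.56, 0.248] pointing down, gripper open.
Joint ranges: [-2.97, 2.97], [-1.01, 2.36], [0.21, 2.38], [-0.96, 4.11], [0.2, 2.71], [-2.98, 2.98]. Speed limits (rad/s): [2.39, 2.39, 3.14, 3.14, 3.14, 3.14].

INTERFACE

Orientations are given as a rotation vector (axis times angle).
In Python, from station import bot gives the robot as it stands. The module is installed in compiled form; this text tells all that it offers.
- The arm moves only by the tool move_arm, never from a script. Its argument "plan" is a list of rows, each an object with "slide": the shift along the tool's x, y, z in mm, a list of three; "delta_rot": the turn, a rotation vector about the tool's x, y, z in rad, a list of three; "gripper": the finger opening in mm, from 0 to 85.4. A call has 1 to 12 rows; each row is the pose to reach, as a shift and turn from the pose commanded when the call began, along the tool's axes at that moment; what a row does not reach only later rows make up. A row lasts 1/12 s, in which the tool goes at most 41.7 mm and 7.16 degrees, less where a joint would pass 70% of its speed; a pose out of reach is approached as far as the arm can. A call with a gripper value outside its range is refused whole. The fingers move at their own pace and stop on an object; "newtons" is the grip in N (left out, the last holds). Time passes only in rows, so rows that repeat a pose let the fingers close. It gives the time, the measured TCP pose, the force, the opening and the grip force at its end, in the units of the state.
- bot.get_obs(): the state, without advancing time (a new reading comes with each control period).
- bot.camera(name): name is "scene" or "top"; returns the picture (384x512x3 uint8, red, green, blue); there is no depth.
- bot.get_calibration(name): a dict with "fx", "fy", "cx", "cy" (pixels), "rvec" (rotation vector, rad) and "tvec" (3), from world to camera coordinates, as OpenCV has them. Camera axes: x right, y down, z forward; pixel columns grow to the right and rows downward; lengths in m; the calibration is good to about 2 mm. A picture is of the moment at which its call begins. get_calibration takes no time and is no camera call.
- bot.close_job(): hands the job in; it is judged then, once.
The state is a dict: "clock": time; "q": joint angles; "qd": joint speeds; "tau": joint torques, N m; "tool_pos": TCP position; "tool_rot": TCP orientation; "wrist_force": force on the tool from outside, world axes, zero at the start; "ft_torque": the same for the moment, N m; "finger_gap": finger opening in m; "gripper_force": force on a finger pad.
Only numpy, scipy, OpenCV 4.12 (cv2) and the standard library are available. Lean on these libraries where they do the work, as an engineer would, in place of code of your own. Each camera call takes 0.05 s, during which the arm holds its last target. There are 200 camera calls.

TASK

Load every jaw blank on the bench into the gang clamp, feet flat on the channel floor and all with the low toe towards the side of the sunk screw, and slide them up so that the first bears on the end stop and each next one lies face to face against the one before it, with no gaps. Then take the T key from its wooden stand, put it in the sunk screw and turn it clockwise until the clamp is tight, and stand the key back upright in its stand; leave the other things on the bench alone.

Things in the scene. Friction and masses are not known exactly. Their poses are not given: they have to be found in the camera images.
- gang_clamp: Low dark steel clamp fixed to the bench, 108 (its x) x 150 mm (y), origin on the bench under its middle. A channel along y, floor 8 mm above the bench, lies between the back rail (inner face x = +35 mm) and the sliding brass gib (face x = -11 mm when open); both tops 20 mm above the bench. Open at y = -75 mm, end stop at +y. Screw side is -x.
- stop_face (a point): Point on the end stop's face at channel floor level, at gang_clamp x = +15, y = +62 mm, axes as gang_clamp (the stop's top is 34 mm above the bench). A clamped blank's middle lies at this x; the first blank's origin is 14 mm from it towards -y, the next 28 mm further, and so on. Blanks stand with their axes along gang_clamp's.
- socket (a point): Middle of the mouth of the clamp screw's straight slot, on its vertical axis, 12 mm above the bench, at gang_clamp x = -39, y = 0, in a 26 mm round well (rim 22 mm above the bench, in a housing x = -58 to -19.5, y = +-26 mm). Turns with the screw; the slot runs along its x, 12.4 mm wide for the top 3 mm, 10 mm below, 10 mm deep in all. The key's blade has about 0.2 rad of play each way.
- clamp_screw (a joint): Angle of the clamp screw, rad: 0 fully open, grows clockwise seen from above, ends at 1.6. Drives the gib 4.0 mm towards the rail per rad; the blanks are held between gib and rail (tight) from about 1.45 on. Friction 0.08 N m; stays where it is left. Starts at 0 to 0.25.
- key_stand: Small fixed wooden block, 52 (its x) x 44 mm (y), 32 mm high, with a hole 23 (x) x 13 mm (y), 26 mm deep, in the middle of its top (hole floor 6 mm above the bench). Origin: centre of its underside.
- t_key: Loose steel T key, 80 g, upright in key_stand at the start: at its lower end a flat blade 20 (its x) x 7 (y) x 14 mm long with a slight lead-in, a round shank 11 mm thick, on top a flat-sided head 24 (its x) x 12 (y) x 18 mm high with a 7 mm crossbar through it along x, 100 mm long in all. Origin: centre of the blade's end face; z up along the shank.
- key_tip (a point): Centre of the end face of the T key's blade. Axes as t_key.
- key_bar (a point): Centre of the T key's head, 60 mm above key_tip; grip it here, across the head's 12 mm (its y). Axes as t_key (x along the crossbar). In the stand it is 66 mm above the bench.
- blank_1: Bright steel jaw blank, L-shaped from the side: foot 40 (its x) x 28 (y) x 14 mm high; on it a head 26 (x) x 28 (y) mm reaching 38 mm height, flush with the foot's +x end and centred at x = +7 mm, so a low toe 14 mm long sticks out at -x. Origin: centre of the foot's underside, z up. About 0.25 kg. Starts on its foot, any yaw. All alike; three or four present.
- blank_1_toe (a point): Middle of the end face of this blank's toe, at its x = -20 mm, 7 mm above its underside.
- blank_2: Bright steel jaw blank, L-shaped from the side: foot 40 (its x) x 28 (y) x 14 mm high; on it a head 26 (x) x 28 (y) mm reaching 38 mm height, flush with the foot's +x end and centred at x = +7 mm, so a low toe 14 mm long sticks out at -x. Origin: centre of the foot's underside, z up. About 0.25 kg. Starts on its foot, any yaw. All alike; three or four present.
- blank_2_toe (a point): Middle of the end face of this blank's toe, at its x = -20 mm, 7 mm above its underside.
- blank_3: Bright steel jaw blank, L-shaped from the side: foot 40 (its x) x 28 (y) x 14 mm high; on it a head 26 (x) x 28 (y) mm reaching 38 mm height, flush with the foot's +x end and centred at x = +7 mm, so a low toe 14 mm long sticks out at -x. Origin: centre of the foot's underside, z up. About 0.25 kg. Starts on its foot, any yaw. All alike; three or four present.
- blank_3_toe (a point): Middle of the end face of this blank's toe, at its x = -20 mm, 7 mm above its underside.
- blank_4: Bright steel jaw blank, L-shaped from the side: foot 40 (its x) x 28 (y) x 14 mm high; on it a head 26 (x) x 28 (y) mm reaching 38 mm height, flush with the foot's +x end and centred at x = +7 mm, so a low toe 14 mm long sticks out at -x. Origin: centre of the foot's underside, z up. About 0.25 kg. Starts on its foot, any yaw. All alike; three or four present.
- blank_4_toe (a point): Middle of the end face of this blank's toe, at its x = -20 mm, 7 mm above its underside.
- dapping_cube: Bystander: 38 mm cube with hollows, origin at the centre of its underside. Leave alone. It stands beneath the fixed desk lamp: shade from 0.52 m above the bench up, over x 0.54 to 0.76, y -0.33 to -0.12; post at x 0.66, y -0.06, with a slanting arm from 0.43 m up; swing past it with the arm drawn in.
- parts_tin: Bystander: round aluminium tin, 50 mm wide, 19 mm high, origin at the centre of its underside. Leave alone.
- bench_block: Bystander: steel block 62 x 62 x 18 mm, origin at the centre of its underside. Leave alone.
Mind the look-alikes: they are no part of the job. What is shaped like the blank_3 but yellow is not meant.

How it is judged:
On the way, in this order (a step that is already met when the one before it is completed fails the run):
1. with the clamp still open, every blank stands in the channel, toe to the screw side, against the stop or against the blank before it (gaps under 2 mm) (x of blank_1 in the frame of gang_clamp between 0.005 and 0.0175 m and x of each of blank_1_toe, blank_2_toe, blank_3_toe, blank_4_toe in the frame of gang_clamp below 0.001 m and z of each of blank_1, blank_2, blank_3, blank_4 in the frame of gang_clamp below 0.0105 m and y of blank_1 in the frame of gang_clamp between -0.068 and 0.05 m and angle between each of blank_1, blank_2, blank_3, blank_4's own z axis and vertical below 0.09 rad and (y of blank_1 in the frame of stop_face above -0.016 m or (y of blank_2 in the frame of blank_1 between 0.0265 and 0.03 m and x of blank_2 in the frame of blank_1 between -0.008 and 0.008 m) or (y of blank_3 in the frame of blank_1 between 0.0265 and 0.03 m and x of blank_3 in the frame of blank_1 between -0.008 and 0.008 m) or (y of blank_4 in the frame of blank_1 between 0.0265 and 0.03 m and x of blank_4 in the frame of blank_1 between -0.008 and 0.008 m)) and x of blank_2 in the frame of gang_clamp between 0.005 and 0.0175 m and y of blank_2 in the frame of gang_clamp between -0.068 and 0.05 m and (y of blank_2 in the frame of stop_face above -0.016 m or (y of blank_1 in the frame of blank_2 between 0.0265 and 0.03 m and x of blank_1 in the frame of blank_2 between -0.008 and 0.008 m) or (y of blank_3 in the frame of blank_2 between 0.0265 and 0.03 m and x of blank_3 in the frame of blank_2 between -0.008 and 0.008 m) or (y of blank_4 in the frame of blank_2 between 0.0265 and 0.03 m and x of blank_4 in the frame of blank_2 between -0.008 and 0.008 m)) and x of blank_3 in the frame of gang_clamp between 0.005 and 0.0175 m and y of blank_3 in the frame of gang_clamp between -0.068 and 0.05 m and (y of blank_3 in the frame of stop_face above -0.016 m or (y of blank_1 in the frame of blank_3 between 0.0265 and 0.03 m and x of blank_1 in the frame of blank_3 between -0.008 and 0.008 m) or (y of blank_2 in the frame of blank_3 between 0.0265 and 0.03 m and x of blank_2 in the frame of blank_3 between -0.008 and 0.008 m) or (y of blank_4 in the frame of blank_3 between 0.0265 and 0.03 m and x of blank_4 in the frame of blank_3 between -0.008 and 0.008 m)) and x of blank_4 in the frame of gang_clamp between 0.005 and 0.0175 m and y of blank_4 in the frame of gang_clamp between -0.068 and 0.05 m and (y of blank_4 in the frame of stop_face above -0.016 m or (y of blank_1 in the frame of blank_4 between 0.0265 and 0.03 m and x of blank_1 in the frame of blank_4 between -0.008 and 0.008 m) or (y of blank_2 in the frame of blank_4 between 0.0265 and 0.03 m and x of blank_2 in the frame of blank_4 between -0.008 and 0.008 m) or (y of blank_3 in the frame of blank_4 between 0.0265 and 0.03 m and x of blank_3 in the frame of blank_4 between -0.008 and 0.008 m)) and value of joint clamp_screw below 0.6 rad), for 0.2 s.
2. with the key in the slot, the screw is turned clockwise to tight (over 1.35 rad) (value of joint clamp_screw above 1.35 rad and horizontal distance between key_tip and socket below 0.005 m and z of key_tip in the frame of socket below -0.003 m), for 0.1 s.
At the end, for the whole second after the job is handed in: Every present blank is upright on the channel floor, toe to the screw side, within 4 mm of the back rail, in an unbroken row from the end stop with gaps under 2 mm; the screw is past 1.35 rad; the key stands in its stand, tip within 6 mm of the hole floor; all at rest (x of blank_1 in the frame of gang_clamp between 0.011 and 0.0175 m and x of each of blank_1_toe, blank_2_toe, blank_3_toe, blank_4_toe in the frame of gang_clamp below 0.001 m and z of each of blank_1, blank_2, blank_3, blank_4 in the frame of gang_clamp below 0.0105 m and y of blank_1 in the frame of gang_clamp between -0.068 and 0.05 m and angle between each of blank_1, blank_2, blank_3, blank_4's own z axis and vertical below 0.09 rad and (y of blank_1 in the frame of stop_face above -0.016 m or (y of blank_2 in the frame of blank_1 between 0.0265 and 0.03 m and x of blank_2 in the frame of blank_1 between -0.008 and 0.008 m) or (y of blank_3 in the frame of blank_1 between 0.0265 and 0.03 m and x of blank_3 in the frame of blank_1 between -0.008 and 0.008 m) or (y of blank_4 in the frame of blank_1 between 0.0265 and 0.03 m and x of blank_4 in the frame of blank_1 between -0.008 and 0.008 m)) and x of blank_2 in the frame of gang_clamp between 0.011 and 0.0175 m and y of blank_2 in the frame of gang_clamp between -0.068 and 0.05 m and (y of blank_2 in the frame of stop_face above -0.016 m or (y of blank_1 in the frame of blank_2 between 0.0265 and 0.03 m and x of blank_1 in the frame of blank_2 between -0.008 and 0.008 m) or (y of blank_3 in the frame of blank_2 between 0.0265 and 0.03 m and x of blank_3 in the frame of blank_2 between -0.008 and 0.008 m) or (y of blank_4 in the frame of blank_2 between 0.0265 and 0.03 m and x of blank_4 in the frame of blank_2 between -0.008 and 0.008 m)) and x of blank_3 in the frame of gang_clamp between 0.011 and 0.0175 m and y of blank_3 in the frame of gang_clamp between -0.068 and 0.05 m and (y of blank_3 in the frame of stop_face above -0.016 m or (y of blank_1 in the frame of blank_3 between 0.0265 and 0.03 m and x of blank_1 in the frame of blank_3 between -0.008 and 0.008 m) or (y of blank_2 in the frame of blank_3 between 0.0265 and 0.03 m and x of blank_2 in the frame of blank_3 between -0.008 and 0.008 m) or (y of blank_4 in the frame of blank_3 between 0.0265 and 0.03 m and x of blank_4 in the frame of blank_3 between -0.008 and 0.008 m)) and x of blank_4 in the frame of gang_clamp between 0.011 and 0.0175 m and y of blank_4 in the frame of gang_clamp between -0.068 and 0.05 m and (y of blank_4 in the frame of stop_face above -0.016 m or (y of blank_1 in the frame of blank_4 between 0.0265 and 0.03 m and x of blank_1 in the frame of blank_4 between -0.008 and 0.008 m) or (y of blank_2 in the frame of blank_4 between 0.0265 and 0.03 m and x of blank_2 in the frame of blank_4 between -0.008 and 0.008 m) or (y of blank_3 in the frame of blank_4 between 0.0265 and 0.03 m and x of blank_3 in the frame of blank_4 between -0.008 and 0.008 m)) and value of joint clamp_screw above 1.35 rad and horizontal distance between key_tip and key_stand below 0.006 m and z of key_tip in the frame of key_stand below 0.012 m and horizontal distance between key_bar and key_stand below 0.02 m and linear speed of each of t_key, blank_1, blank_2, blank_3, blank_4 below 0.02 m/s); the robot touches nothing.
It fails at once if a bystander (dapping cube, parts tin or bench block) is moved more than 3 cm (distance of any of dapping_cube, parts_tin, bench_block from where it was at the start of the episode above 0.03 m).
Of blank_1, blank_2, blank_3, blank_4 only 3 to 4 are there at a start; the rules pass over those that are not, and their reading is None.
At some moment in a run one of blank_1, blank_2, blank_3, blank_4 may be knocked a few centimetres aside while the robot is not near it.
It also fails if it takes over 210 s, if anything falls off the work surface, if the arm or the gripper's body presses on something with over 40 N, if the wrist force passes 120 N, or if a joint passes its speed limit or range.

## Working session

There is one attempt and no reset: what is moved stays moved. The work goes in short steps, Python scripts to look and compute and a tool call to move; the robot and the scene stay as the last step left them, time stands still between calls to the robot, and variables do not carry over. Pictures are saved under pics/ and viewed, at most 14 in all, crops included, and the job is handed in when it is done.

Besides the shell and the picture viewer there is one more tool, called after "Emit:" as name(argument=value, ...) on one line, values as JSON. move_arm: Moves the arm, as the interface text tells. Its arguments: {"type":"object","properties":{"plan":{"type":"array"},"newtons":{"type":"number"}},"required":["plan"]}

```bash
mkdir -p pics; cat > h.py <<'E'
import numpy as np,cv2
from scipy.spatial.transform import Rotation as R
from station import bot
def cal(n):
    c=bot.get_calibration(n);K=np.array([[c['fx'],0,c['cx']],[0,c['fy'],c['cy']],[0,0,1]]);return K,R.from_rotvec(c['rvec']).as_matrix(),np.array(c['tvec'])
def ray(n,p,z):
    K,r,t=cal(n);o=-r.T@t;d=r.T@np.linalg.inv(K)@np.array([p[0],p[1],1.]);return o+d*(z-o[2])/d[2]
def proj(n,P):
    K,r,t=cal(n);q=(r@np.atleast_2d(P).T).T+t;q=q@K.T;return q[:,:2]/q[:,2:]
def shot(n,f):
    im=bot.camera(n);np.save(f'pics/{f}.npy',im);cv2.imwrite(f'pics/{f}.png',im[:,:,::-1]);return im
E
python3 - <<'E'
from h import *
for n in('top','scene'):
    shot(n,n+'0');K,r,t=cal(n);print(n,K[0,0],-r.T@t,r.round(2).tolist())
o=bot.get_obs();print(o)
E
```

```text
top 473.01378117575894 [ 0.35694656 -0.1457738   1.19879808] [[-0.0, -1.0, -0.02], [-0.99, 0.0, -0.12], [0.12, 0.02, -0.99]]
scene 442.148995180262 [-0.03051517  0.69432563  0.50514524] [[-0.84, -0.54, 0.0], [-0.21, 0.32, -0.92], [0.5, -0.78, -0.39]]
{'clock': 0.1, 'q': array([-1.32112167e+00,  3.59410503e-01,  1.51131306e+00,  2.06792102e-05,
        1.27248403e+00, -1.15100897e-01]), 'qd': array([-0.00078441, -0.00137642, -0.00140155, -0.00025669,  0.00057414,
        0.0006262 ]), 'tau': array([ 7.99469376e-05, -5.28651917e+01, -2.79350227e+01, -2.17395054e-04,
        5.12349900e-03, -2.82624825e-05]), 'tool_pos': array([ 0.21390108, -0.55996726,  0.24755523]), 'tool_rot': array([-3.08790020e+00, -5.69514702e-01,  1.39518708e-04]), 'wrist_force': array([ 0.04880619, -0.05089396, -0.24765928]), 'ft_torque': array([ 0.00243381, -0.01163791,  0.01008707]), 'gripper_force': 0.0, 'finger_gap': 0.085422508195788}
```

View pics/top0.png

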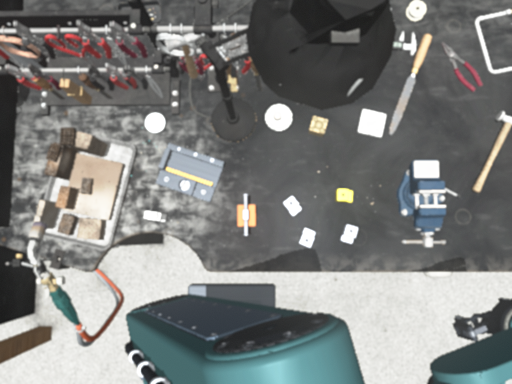

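View pics/scene0.png

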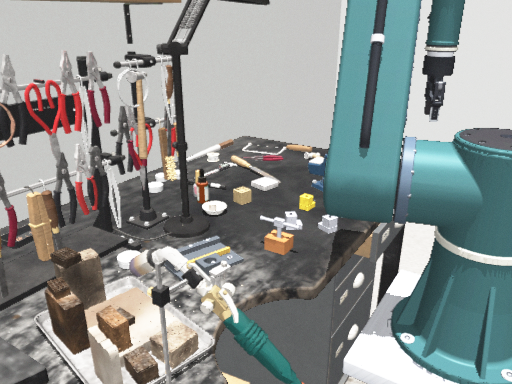

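```bash
python3 - <<'E'
from h import *
im=np.load('pics/top0.npy')[:,:,::-1]
a=cv2.resize(im[130:255,135:235],None,fx=4,fy=4,interpolation=cv2.INTER_CUBIC)
b=cv2.resize(im[130:255,225:325],None,fx=4,fy=4,interpolation=cv2.INTER_CUBIC)
cv2.imwrite('pics/c1.png',np.hstack([a,b])[:600])
c=cv2.resize(im[180:250,275:370],None,fx=8,fy=8,interpolation=cv2.INTER_CUBIC)
cv2.imwrite('pics/c2.png',c)
E
```

```text
(no output)
```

View pics/c1.png

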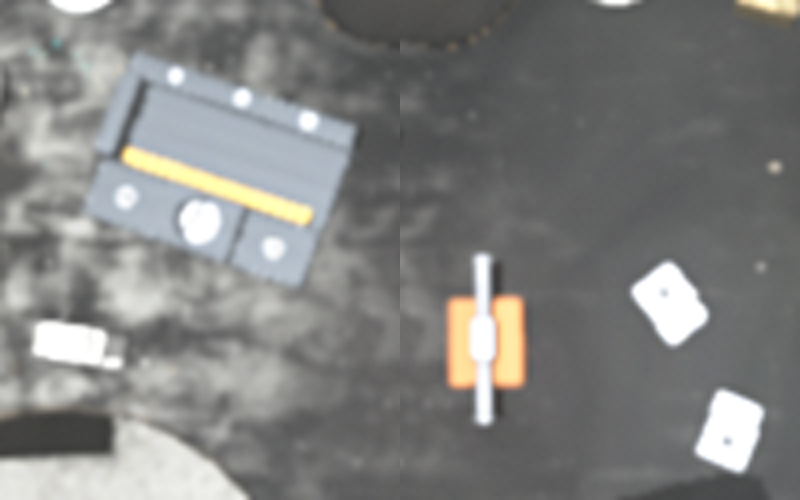

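View pics/c2.png

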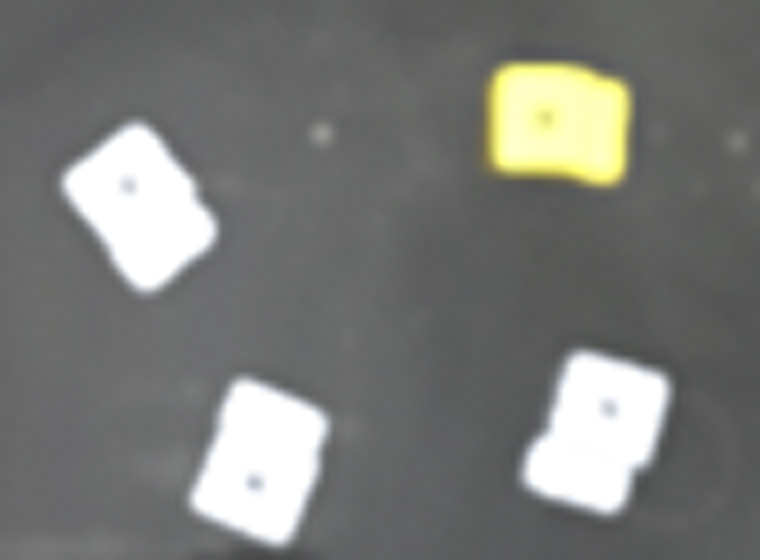

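```bash
python3 - <<'E'
from h import *
for nm,p,z in [('obj153',(153,215),.02),('yel',(345,195),.038),('clamp',(190,172),.02),('key',(246,215),.066),('b',(291,203),.038),('b',(307,240),.038),('b',(351,231),.038)]:
    P=ray('top',p,z);print(nm,P.round(3),proj('scene',P).round(0))
im=np.load('pics/scene0.npy')[:,:,::-1]
a=cv2.resize(im[180:290,100:360],(780,330),interpolation=cv2.INTER_CUBIC)
cv2.imwrite('pics/c3.png',a)
t=np.load('pics/top0.npy')
g=cv2.cvtColor(t,cv2.COLOR_RGB2GRAY)
print(g[208:224,140:170])
E
```

```text
obj153 [0.415 0.14  0.02 ] [[215. 289.]]
yel [ 0.462 -0.337  0.038] [[306. 195.]]
clamp [0.523 0.049 0.02 ] [[201. 253.]]
key [ 0.412 -0.095  0.066] [[278. 222.]]
b [ 0.443 -0.204  0.038] [[289. 213.]]
b [ 0.353 -0.242  0.038] [[329. 216.]]
b [ 0.374 -0.349  0.038] [[337. 200.]]
[[138 124 117 117 114 104  94  88  90 103 122 126 106  90  87  86  87  91
   97 106 116 127 145 159 171 183 196 204 208 211]
 [133 127 126 128 128 121 113 106 106 117 128 120  96  82  82  82  82  86
   92 100 103 111 125 138 153 169 185 193 197 195]
 [134 138 147 158 176 200 213 214 210 198 177 147 121 106 100  98  96  92
   96 103 107 110 118 127 139 157 168 176 178 169]
 [129 142 160 186 235 255 255 255 255 255 252 238 231 224 216 205 183 152
  133 126 122 117 115 119 128 139 145 149 149 140]
 [123 137 159 197 251 255 255 255 255 255 255 255 255 255 255 255 252 232
  225 218 189 140 114 110 115 120 120 119 122 118]
 [119 131 151 198 254 255 255 255 255 255 255 255 255 255 255 255 253 246
  255 255 255 190 132 123 120 117 108 102 107 110]
 [112 119 142 197 254 255 255 255 255 255 255 255 255 255 255 255 253 
[... 480 characters left out ...]
255 255 255 255 254 255
  255 255 236 170 170 176 173 151 116 105 116 120]
 [113 124 139 155 174 183 199 231 252 255 255 255 255 255 255 255 255 255
  255 255 236 218 227 231 218 173 120 104 114 128]
 [110 119 129 135 142 146 147 155 166 175 184 194 212 228 232 232 239 252
  255 251 235 249 255 255 251 198 129 110 119 140]
 [107 115 122 132 141 144 143 139 137 138 139 141 145 151 149 143 146 161
  179 185 201 236 247 248 237 185 136 128 137 152]
 [107 114 125 132 139 144 145 148 152 159 161 157 152 144 132 115 102 103
  111 125 144 164 175 177 171 154 145 151 160 167]
 [111 120 130 136 141 148 154 160 166 171 174 174 172 167 158 141 124 109
  109 117 128 133 130 129 133 137 149 164 177 180]]
```

View pics/c3.png

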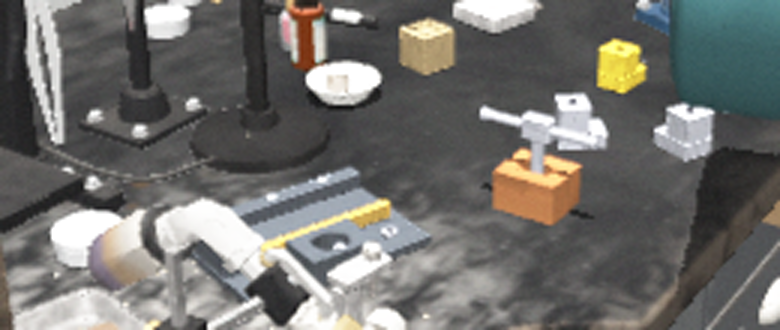

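```bash
cat >> h.py <<'E'
def fit(local,world):
    l=np.array(local,float);w=np.array(world)[:,:2];a=(l-l.mean(0));b=(w-w.mean(0))
    th=np.arctan2((a[:,0]*b[:,1]-a[:,1]*b[:,0]).sum(),(a*b).sum());r=np.array([[np.cos(th),-np.sin(th)],[np.sin(th),np.cos(th)]])
    t=w.mean(0)-r@l.mean(0);return t,th,(w-(l@r.T+t))
def blob(g,p,rad,lo):
    x,y=int(p[0]),int(p[1]);s=np.clip(g[y-rad:y+rad+1,x-rad:x+rad+1].astype(float)-lo,0,None);yy,xx=np.mgrid[y-rad:y+rad+1,x-rad:x+rad+1];return np.array([(s*xx).sum(),(s*yy).sum()])/s.sum()
def cnts(m,amin=30):
    return [c for c in cv2.findContours(m.astype(np.uint8)*255,cv2.RETR_EXTERNAL,cv2.CHAIN_APPROX_NONE)[0] if cv2.contourArea(c)>amin]
def tool(P,yaw):
    'slide mm, turn so that tool y lies along world direction yaw (mod pi)'
    o=bot.get_obs();r=R.from_rotvec(o['tool_rot']).as_matrix();s=r.T@(np.array(P)-o['tool_pos'])*1000
    a=np.arctan2(r[1,1],r[0,1]);d=(a-yaw+np.pi/2)%np.pi-np.pi/2   # tool z down: +turn is clockwise from above
    tilt=np.degrees(np.arccos(-r[2,2]));print('slide',s.round(1),'turn',round(d,3),'other',round(d-np.sign(d)*np.pi,3),'q6',o['q'][5].round(2),'tilt',tilt.round(2),'pos',o['tool_pos'].round(4))
E
python3 - <<'E'
from h import *
t=np.load('pics/top0.npy');g=cv2.cvtColor(t,cv2.COLOR_RGB2GRAY)
b=[blob(g,(135+x/4,130+y/4),3,170) for x,y in[(176,76),(242,98),(308,121)]]
print(np.array(b).round(2))
W=[ray('top',p,.022) for p in b]+[ray('top',(185,185),.014)]
d=np.linalg.norm(W[0]-W[2])/2;print('half spacing',d,'x',np.linalg.norm(W[1]-W[3])-.039)
t0,th,e=fit([(.0445,d),(.0445,0),(.0445,-d),(-.039,0)],W);print('clamp',t0.round(4),th,(e*1000).round(1).tolist())
hsv=cv2.cvtColor(t,cv2.COLOR_RGB2HSV)
def W2(l,z):
    c,s=np.cos(th),np.sin(th);return [t0[0]+c*l[0]-s*l[1],t0[1]+s*l[0]+c*l[1],z]
for n in('top','scene'):
    im=np.load(f'pics/{n}0.npy');h=cv2.cvtColor(im,cv2.COLOR_RGB2HSV);m=(h[...,0]>15)&(h[...,0]<32)&(h[...,1]>120)&(h[...,2]>130)
    for c in cnts(m):
        r=cv2.minAreaRect(c)
        print(n,np.round(r[0]),np.round(r[1],1),cv2.boxPoints(r).round(1).tolist())
    print(n,'exp rail corner,stop corner,gibface ends,socket',proj(n,[W2((.054,-.075),.02),W2((.054,.075),.034),W2((-.011,-.06),.02),W2((-.011,.06),.02),W2((-.039,0),.012)]).round(1).tolist())
# stand
m=(hsv[...,0]<18)&(hsv[...,1]>100)&(hsv[...,2]>150)
for c in cnts(m):
    if 220<c[:,0,0].mean()<270: print('stand',cv2.minAreaRect(c),[ray('top',p,.032)[:2].round(4).tolist() for p in cv2.boxPoints(cv2.minAreaRect(c))])
# blanks
w=(g>185)
for c in cnts(w):
    x,y=c[:,0].mean(0)
    if 280<x<365 and 190<y<250:
        r=cv2.minAreaRect(c);print('blank',np.round(r[0],1),np.round(r[1],1),r[2])
E
```

```text
[[178.59 148.74]
 [195.04 154.14]
 [211.69 159.95]]
half spacing 0.044655357020433384 x 0.04307482249616446
clamp [0.5264 0.0504] -0.32613876888987386 [[-0.3, 0.1], [-0.1, 0.4], [-0.9, 0.3], [1.4, -0.8]]
top exp rail corner,stop corner,gibface ends,socket [[224.5, 159.9], [167.7, 140.4], [210.4, 182.3], [165.7, 167.4], [184.8, 185.6]]
scene [224. 251.] [ 5.5 12.5] [[217.5, 252.3000030517578], [227.89999389648438, 245.39999389648438], [231.0, 250.0], [220.60000610351562, 256.8999938964844]]
scene [307. 202.] [17. 16.] [[299.0, 193.0], [315.0, 193.0], [315.0, 210.0], [299.0, 210.0]]
scene exp rail corner,stop corner,gibface ends,socket [[214.2, 234.3], [156.0, 248.6], [224.8, 246.8], [177.6, 264.3], [209.3, 263.7]]
blank [307.4 237.3] [13.6 18. ] 18.434947967529297
blank [349.2 233.8] [13.3 19. ] 23.96249008178711
blank [292.4 205.4] [18.3 13.1] 54.462318420410156
blank [344.5 195. ] [14. 15.] 90.0
```

```bash
python3 - <<'E'
from h import *
im=np.load('pics/top0.npy')[:,:,::-1]
a=im[138:204,154:228];a=np.clip(a.astype(float)*1.3,0,255).astype(np.uint8)
cv2.imwrite('pics/c4.png',cv2.resize(a,None,fx=9,fy=9,interpolation=cv2.INTER_CUBIC))
E
```

```text
(no output)
```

View pics/c4.png

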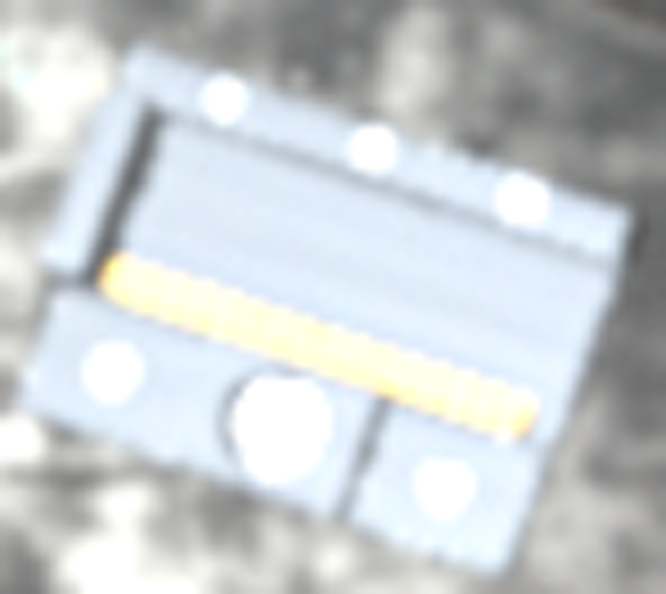

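```bash
python3 - <<'E'
from h import *
t=np.load('pics/top0.npy');g=cv2.cvtColor(t,cv2.COLOR_RGB2GRAY)
b=[blob(g,(135+x/4,130+y/4),3,170) for x,y in[(176,76),(242,98),(308,121)]]
W=[ray('top',p,.021) for p in b]+[ray('top',(185.1,185.7),.014)]
t0,th,e=fit([(.0427,.0445),(.0427,0),(.0427,-.0445),(-.039,0)],W);print('clamp',t0.round(4),th,(e*1000).round(1).tolist())
c,s=np.cos(th),np.sin(th)
for l,z in [((-.011,0),.02),((.035,0),.02),((.05,-.075),.02),((.05,.075),.034),((-.058,.026),.022),((-.058,-.026),.022),((.035,.062),.034),((-.011,.062),.034),((-.019,0),.02)]:
    P=[t0[0]+c*l[0]-s*l[1],t0[1]+s*l[0]+c*l[1],z];print(l,((proj('top',P)[0]-[154,138])*9+4).round(),proj('scene',P)[0].round(1))
# blanks: dot and outline
for n,p in (('A',(291,203)),('B',(307,240)),('C',(351,231))):
    k=g[p[1]-4:p[1]+5,p[0]-4:p[0]+5].astype(int)
    d=blob(255-g,p,2,15);m=cnts(g>185);cc=[q for q in m if cv2.pointPolygonTest(q,(float(p[0]),float(p[1])),False)>=0][0]
    M=cv2.moments(cc);cen=np.array([M['m10'],M['m01']])/M['m00'];A=ray('top',d,.038);B=ray('top',cen,.026)
    r=cv2.minAreaRect(cc);bx=[ray('top',q,.03)[:2] for q in cv2.boxPoints(r)];e=[np.degrees(np.arctan2(*(bx[i+1]-bx[i])[::-1])).round(1) for i in range(3)]
    print(n,'dot',d.round(1),'head',A.round(4),'centroid dir',np.degrees(np.arctan2(*(A-B)[1::-1])).round(0),'edges',e)
# stand
h=cv2.cvtColor(t,cv2.COLOR_RGB2HSV);print(h[200:230:4,246],h[215,232:262:3])
E
```

```text
clamp [0.5274 0.0499] -0.3191432941557419 [[0.9, 0.0], [0.7, 0.2], [-0.4, 0.1], [-1.2, -0.3]]
(-0.011, 0) [312. 332.] [201.9 255. ]
(0.035, 0) [366. 178.] [190.7 246.9]
(0.05, -0.075) [635. 209.] [214.7 234.7]
(0.05, 0.075) [123.  37.] [156.7 249.3]
(-0.058, 0.026) [168. 461.] [203.6 267.2]
(-0.058, -0.026) [343. 519.] [224.3 259. ]
(0.035, 0.062) [149. 102.] [165.5 250.1]
(-0.011, 0.062) [ 94. 257.] [176.2 258.6]
(-0.019, 0) [303. 359.] [203.9 256.5]
A dot [290.6 202.7] head [ 0.4435 -0.203   0.038 ] centroid dir 38.0 edges [np.float64(-54.7), np.float64(-145.1), np.float64(125.2)]
B dot [306.4 239.8] head [ 0.353  -0.2404  0.038 ] centroid dir 153.0 edges [np.float64(-19.2), np.float64(-108.6), np.float64(160.7)]
C dot [350.6 230.5] head [ 0.3751 -0.3482  0.038 ] centroid dir -13.0 edges [np.float64(-25.1), np.float64(-114.3), np.float64(154.7)]
[[107   9 245]
 [108  12 245]
 [108  10 243]
 [  0   0 255]
 [  0   0 255]
 [105  10 247]
 [105   6 255]
 [  0   0 255]] [[ 30   4 128]
 [ 15   8 126]
 [ 17 107 255]
 [ 21  96 254]
 [  0   0 255]
 [  0   0 255]
 [ 20 109 255]
 [ 23  89 255]
 [ 10 104 155]
 [150   3 100]]
```

```bash
python3 - <<'E'
from h import *
tool([.4435,-.203,.12],.61)
E
```

```text
slide [ 341.8 -251.4  128. ] turn 1.326 other -1.816 q6 -0.12 tilt 0.09 pos [ 0.2139 -0.56    0.2476]
```

Emit:
move_arm(plan=[{"slide": [342,-251,80],"delta_rot": [0,0,-0.9],"gripper": 60},{"slide": [342,-251,80],"delta_rot": [0,0,-0.9],"gripper": 60},{"slide": [342,-251,80],"delta_rot": [0,0,-0.9],"gripper": 60},{"slide": [342,-251,80],"delta_rot": [0,0,-0.9],"gripper": 60},{"slide": [342,-251,80],"delta_rot": [0,0,-0.9],"gripper": 60},{"slide": [342,-251,80],"delta_rot": [0,0,-0.9],"gripper": 60},{"slide": [342,-251,80],"delta_rot": [0,0,-0.9],"gripper": 60},{"slide": [342,-251,80],"delta_rot": [0,0,-1.8],"gripper": 60},{"slide": [342,-251,80],"delta_rot": [0,0,-1.8],"gripper": 60},{"slide": [342,-251,80],"delta_rot": [0,0,-1.8],"gripper": 60},{"slide": [342,-251,80],"delta_rot": [0,0,-1.8],"gripper": 60},{"slide": [342,-251,80],"delta_rot": [0,0,-1.8],"gripper": 60}])

```text
clock: 1.1
tool_pos: [0.4447, -0.2002, 0.1672]
tool_rot: [-1.858, -2.53, -0.002]
wrist_force: [-0.3, 0.0, 0.3]
finger_gap: 0.0598
gripper_force: 0.0
```

```bash
python3 - <<'E'
from h import *
tool([.4435,-.203,.035],.61)
im=shot('top','t1');shot('scene','s1')
K=np.vstack([np.hstack([im[150:270,200:400],]) ])
cv2.imwrite('pics/t1c.png',cv2.resize(K[:,:,::-1],None,fx=4,fy=4,interpolation=cv2.INTER_CUBIC))
E
```

```text
slide [ -2.7  -1.9 132.2] turn -0.306 other 2.836 q6 -0.87 tilt 0.16 pos [ 0.4447 -0.2002  0.1672]
```

View pics/t1c.png

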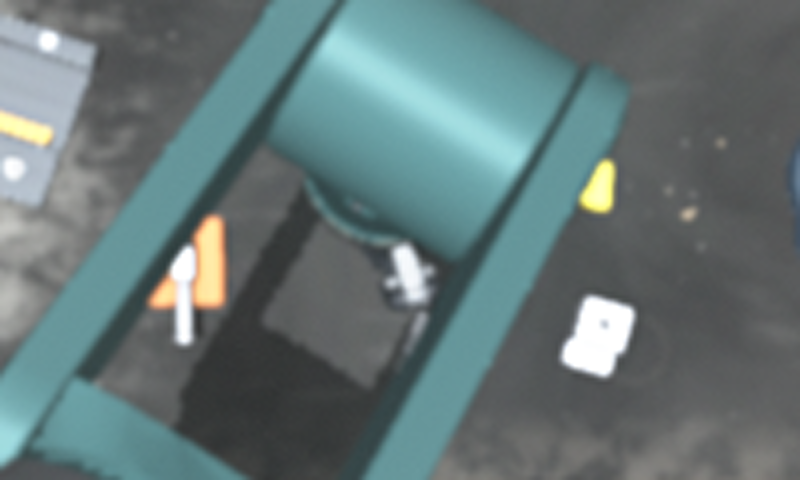

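The picture shows the gripper over blank A at about (405,270) in the crop, with blank C still at (600,335) and the yellow look-alike at (597,188). Descending and gripping.

Emit:
move_arm(plan=[{"slide": [-3,-2,40],"delta_rot": [0,0,-0.3],"gripper": 60},{"slide": [-3,-2,75],"delta_rot": [0,0,-0.3],"gripper": 60},{"slide": [-3,-2,105],"delta_rot": [0,0,-0.3],"gripper": 60},{"slide": [-3,-2,120],"delta_rot": [0,0,-0.3],"gripper": 60},{"slide": [-3,-2,131],"delta_rot": [0,0,-0.3],"gripper": 60},{"slide": [-3,-2,131],"delta_rot": [0,0,-0.3],"gripper": 60},{"slide": [-3,-2,131],"delta_rot": [0,0,-0.3],"gripper": 20},{"slide": [-3,-2,131],"delta_rot": [0,0,-0.3],"gripper": 20},{"slide": [-3,-2,131],"delta_rot": [0,0,-0.3],"gripper": 20},{"slide": [-3,-2,131],"delta_rot": [0,0,-0.3],"gripper": 20},{"slide": [-3,-2,131],"delta_rot": [0,0,-0.3],"gripper": 20},{"slide": [-3,-2,131],"delta_rot": [0,0,-0.3],"gripper": 20}], newtons=60)

```text
clock: 2.2
tool_pos: [0.4437, -0.2082, 0.0386]
tool_rot: [1.473, 2.772, -0.001]
wrist_force: [-1.8, -0.9, 7.8]
finger_gap: 0.0247
gripper_force: 58.9
```

```bash
cat >> h.py <<'E'
CL=np.array([.5274,.0499]);CY=-.319
def cw(x,y,z,off=0):
    c,s=np.cos(CY),np.sin(CY);return [CL[0]+c*x-s*y,CL[1]+s*x+c*y,z]
E
python3 - <<'E'
from h import *
print(cw(.019,.040,.15));tool(cw(.019,.040,.15),CY)
E
```

```text
[np.float64(0.5579861274124052), np.float64(0.08192325420553188), 0.15]
slide [ 176.3  257.1 -111.6] turn 0.913 other -2.229 q6 -1.17 tilt 0.15 pos [ 0.4437 -0.2082  0.0386]
```

Emit:
move_arm(plan=[{"slide": [0,0,-30],"delta_rot": [0,0,0],"gripper": 20},{"slide": [0,0,-70],"delta_rot": [0,0,0],"gripper": 20},{"slide": [0,0,-110],"delta_rot": [0,0,0],"gripper": 20},{"slide": [0,0,-120],"delta_rot": [0,0,0],"gripper": 20},{"slide": [0,0,-120],"delta_rot": [0,0,0],"gripper": 20},{"slide": [0,0,-120],"delta_rot": [0,0,0],"gripper": 20}])

```text
clock: 2.7
tool_pos: [0.4429, -0.2074, 0.1574]
tool_rot: [1.474, 2.773, 0.0]
wrist_force: [-0.3, 0.3, -3.4]
finger_gap: 0.0248
gripper_force: 59.8
```

```bash
python3 - <<'E'
from h import *
o=bot.get_obs();print(o['wrist_force'],o['finger_gap'],o['qd'].round(3))
tool(cw(.0195,.025,.12),CY)
E
```

```text
[-0.29321138  0.33207055 -3.36684382] 0.02476528301065471 [-0.001  0.041  0.035  0.    -0.003 -0.001]
slide [165.8 245.7  37.4] turn 0.913 other -2.229 q6 -1.17 tilt 0.07 pos [ 0.4429 -0.2074  0.1574]
```

Emit:
move_arm(plan=[{"slide": [166,246,0],"delta_rot": [0,0,0.913],"gripper": 20},{"slide": [166,246,0],"delta_rot": [0,0,0.913],"gripper": 20},{"slide": [166,246,0],"delta_rot": [0,0,0.913],"gripper": 20},{"slide": [166,246,0],"delta_rot": [0,0,0.913],"gripper": 20},{"slide": [166,246,0],"delta_rot": [0,0,0.913],"gripper": 20},{"slide": [166,246,0],"delta_rot": [0,0,0.913],"gripper": 20},{"slide": [166,246,0],"delta_rot": [0,0,0.913],"gripper": 20},{"slide": [166,246,0],"delta_rot": [0,0,0.913],"gripper": 20},{"slide": [166,246,0],"delta_rot": [0,0,0.913],"gripper": 20},{"slide": [166,246,38],"delta_rot": [0,0,0.913],"gripper": 20},{"slide": [166,246,50],"delta_rot": [0,0,0.913],"gripper": 20},{"slide": [166,246,50],"delta_rot": [0,0,0.913],"gripper": 20}])

```text
clock: 3.7
tool_pos: [0.5489, 0.0681, 0.1017]
tool_rot: [-2.54, -1.838, 0.015]
wrist_force: [-0.7, -0.2, -3.4]
finger_gap: 0.0246
gripper_force: 59.8
```

```bash
python3 - <<'E'
from h import *
im=shot('top','t2');s=shot('scene','s2')
tool(cw(.0195,.025,.058),CY)
a=cv2.resize(im[130:210,150:250,::-1],(750,600),interpolation=cv2.INTER_CUBIC)
b=cv2.resize(s[190:290,140:265,::-1],(750,600),interpolation=cv2.INTER_CUBIC)
cv2.imwrite('pics/t2c.png',cv2.resize(np.hstack([a,b]),(800,320)))
E
```

```text
slide [ 0.5  1.9 47.2] turn 0.0 other -3.141 q6 0.32 tilt 0.28 pos [0.552  0.0677 0.1052]
```

View pics/t2c.png

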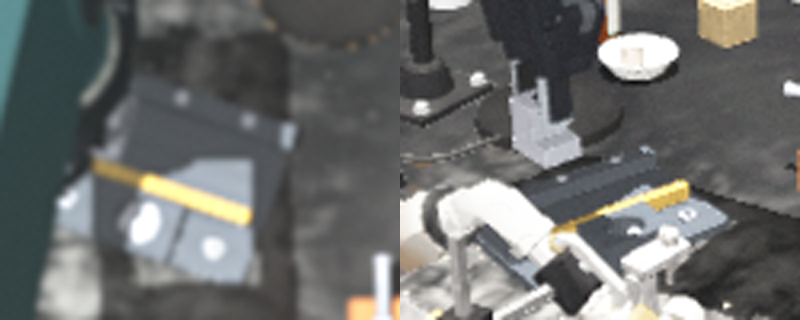

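Blank A hangs upright, toe towards the screw side (scene crop around (545,135)). Lowering it into the channel.

Emit:
move_arm(plan=[{"slide": [0,2,25],"delta_rot": [0,0,0],"gripper": 20},{"slide": [0,2,40],"delta_rot": [0,0,0],"gripper": 20},{"slide": [0,2,46],"delta_rot": [0,0,0],"gripper": 20},{"slide": [0,2,50],"delta_rot": [0,0,0],"gripper": 20},{"slide": [0,2,54],"delta_rot": [0,0,0],"gripper": 20},{"slide": [0,2,57],"delta_rot": [0,0,0],"gripper": 20},{"slide": [0,2,59],"delta_rot": [0,0,0],"gripper": 20},{"slide": [0,2,59],"delta_rot": [0,0,0],"gripper": 20},{"slide": [0,2,59],"delta_rot": [0,0,0],"gripper": 20}])

```text
clock: 4.55
tool_pos: [0.5561, 0.0672, 0.0487]
tool_rot: [2.546, 1.84, 0.001]
wrist_force: [0.1, 0.8, -2.3]
finger_gap: 0.025
gripper_force: 59.9
```

```bash
python3 - <<'E'
from h import *
o=bot.get_obs();print(o['wrist_force'],o['ft_torque'],o['finger_gap'])
tool(cw(.0195,.034,.0466),CY)
E
```

```text
[ 0.12794221  0.78800543 -2.31622554] [-0.064102    0.06642078  0.00143886] 0.024991435943251265
slide [ 8.6 -2.3  2.1] turn 0.0 other -3.142 q6 0.32 tilt 0.04 pos [0.5561 0.0672 0.0487]
```

Emit:
move_arm(plan=[{"slide": [4,-2,2],"delta_rot": [0,0,0],"gripper": 20},{"slide": [8,-2,2],"delta_rot": [0,0,0],"gripper": 20},{"slide": [12,-2,2],"delta_rot": [0,0,0],"gripper": 20},{"slide": [15,-2,2],"delta_rot": [0,0,0],"gripper": 20},{"slide": [17,-2,2],"delta_rot": [0,0,0],"gripper": 20},{"slide": [18,-2,2],"delta_rot": [0,0,0],"gripper": 20},{"slide": [19,-2,2],"delta_rot": [0,0,0],"gripper": 20},{"slide": [19,-2,2],"delta_rot": [0,0,0],"gripper": 20},{"slide": [19,-2,2],"delta_rot": [0,0,0],"gripper": 20}], newtons=25)

```text
clock: 5.3
tool_pos: [0.5596, 0.0844, 0.0467]
tool_rot: [2.544, 1.841, -0.003]
wrist_force: [-2.5, -10.4, 5.1]
finger_gap: 0.0246
gripper_force: 60.4
```

Emit:
move_arm(plan=[{"slide": [1,0,0],"delta_rot": [0,0,0],"gripper": 20},{"slide": [2,0,0],"delta_rot": [0,0,0],"gripper": 20},{"slide": [2,0,0],"delta_rot": [0,0,0],"gripper": 20},{"slide": [2,0,0],"delta_rot": [0,0,0],"gripper": 20}])

```text
clock: 5.63
tool_pos: [0.5596, 0.0847, 0.0468]
tool_rot: [2.542, 1.841, -0.007]
wrist_force: [-4.1, -17.2, 7.2]
finger_gap: 0.0243
gripper_force: 60.2
```

```bash
cat >> h.py <<'E'
def st():
    o=bot.get_obs();c,s=np.cos(CY),np.sin(CY);d=o['tool_pos'][:2]-CL;r=R.from_rotvec(o['tool_rot']).as_matrix();f=o['wrist_force']
    print('clampxy',(np.array([c*d[0]+s*d[1],-s*d[0]+c*d[1]])*1000).round(1),'z',(o['tool_pos'][2]*1000).round(1),'Fclamp',np.round([c*f[0]+s*f[1],-s*f[0]+c*f[1],f[2]],1),'yawY',np.arctan2(r[1,1],r[0,1]).round(3),'gap',o['finger_gap'].round(4),'grip',round(o['gripper_force'],1),'t',o['clock'],'q1,6',o['q'][[0,5]].round(2))
E
python3 -c "
from h import *
st()"
```

```text
Traceback (most recent call last):
  File "h.py", line 30, in st
    print('clampxy',(np.array([c*d[0]+s*d[1],-s*d[0]+c*d[1]])*1000).round(1),'z',(o['tool_pos'][2]*1000).round(1),'Fclamp',np.round([c*f[0]+s*f[1],-s*f[0]+c*f[1],f[2]],1),'yawY',np.arctan2(r[1,1],r[0,1]).round(3),'gap',o['finger_gap'].round(4),'grip',round(o['gripper_force'],1),'t',o['clock'],'q1,6',o['q'][[0,5]].round(2))
                                                                                                                                                                                                                           ^^^^^^^^^^^^^^^^^^^^^
AttributeError: 'float' object has no attribute 'round'
```

Emit:
move_arm(plan=[{"slide": [0,0,0],"delta_rot": [0,0,0],"gripper": 46},{"slide": [0,0,0],"delta_rot": [0,0,0],"gripper": 46},{"slide": [0,0,0],"delta_rot": [0,0,0],"gripper": 46},{"slide": [0,0,-30],"delta_rot": [0,0,0],"gripper": 46},{"slide": [0,0,-70],"delta_rot": [0,0,0],"gripper": 46},{"slide": [0,0,-110],"delta_rot": [0,0,0],"gripper": 60},{"slide": [-35,-9,-115],"delta_rot": [0,0,0],"gripper": 60},{"slide": [-75,-19,-115],"delta_rot": [0,0,0],"gripper": 60},{"slide": [-115,-29,-115],"delta_rot": [0,0,0],"gripper": 60},{"slide": [-155,-39,-115],"delta_rot": [0,0,0],"gripper": 60},{"slide": [-195,-49,-115],"delta_rot": [0,0,0],"gripper": 60},{"slide": [-235,-59,-115],"delta_rot": [0,0,0],"gripper": 60}])

```text
clock: 6.63
tool_pos: [0.43, -0.1176, 0.1615]
tool_rot: [2.545, 1.842, 0.002]
wrist_force: [0.7, -1.2, 0.9]
finger_gap: 0.0599
gripper_force: 0.0
```

```bash
sed -i "s/'grip',round(o\['gripper_force'\],1)/'grip',np.round(o['gripper_force'],1)/;s/o\['finger_gap'\].round(4)/np.round(o['finger_gap'],4)/" h.py; python3 - <<'E'
from h import *
st();im=shot('top','t3');s=shot('scene','s3')
a=cv2.resize(im[130:255,150:380,::-1],(800,435),interpolation=cv2.INTER_CUBIC)
cv2.imwrite('pics/t3c.png',a)
tool([.353,-.2404,.15],-.335)
E
```

```text
clampxy [ -40.  -189.6] z 161.5 Fclamp [ 1.  -1.   0.9] yawY -0.318 gap 0.0599 grip 0.0 t 6.6333 q1,6 [-0.42 -0.11]
slide [-137.7  -33.    11.5] turn 0.011 other -3.131 q6 -0.1 tilt 0.08 pos [ 0.4281 -0.1204  0.1613]
```

View pics/t3c.png

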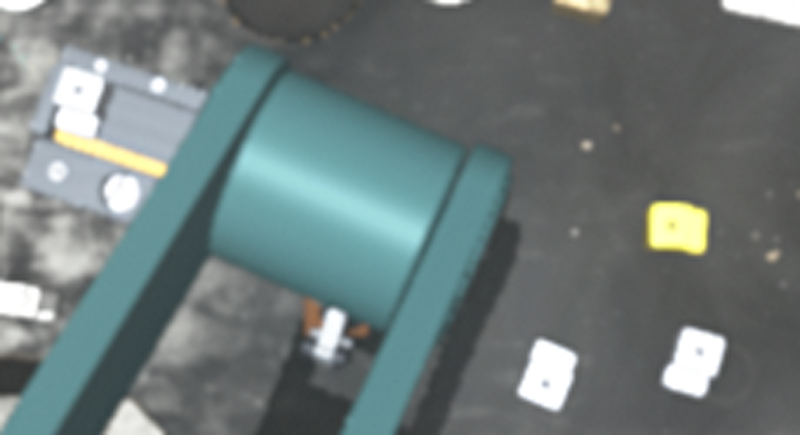

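Blank A sits in the channel at the stop; B at (545,384) and C at (699,352) in the crop are unmoved. Going to B.

Emit:
move_arm(plan=[{"slide": [-40,-10,11],"delta_rot": [0,0,0.01],"gripper": 60},{"slide": [-80,-20,11],"delta_rot": [0,0,0.01],"gripper": 60},{"slide": [-120,-29,20],"delta_rot": [0,0,0.01],"gripper": 60},{"slide": [-138,-33,50],"delta_rot": [0,0,0.01],"gripper": 60},{"slide": [-138,-33,80],"delta_rot": [0,0,0.01],"gripper": 60},{"slide": [-138,-33,105],"delta_rot": [0,0,0.01],"gripper": 60},{"slide": [-138,-33,118],"delta_rot": [0,0,0.01],"gripper": 60},{"slide": [-138,-33,123],"delta_rot": [0,0,0.01],"gripper": 60},{"slide": [-138,-33,123],"delta_rot": [0,0,0.01],"gripper": 60},{"slide": [-138,-33,123],"delta_rot": [0,0,0.01],"gripper": 60}])

```text
clock: 7.57
tool_pos: [0.3569, -0.2374, 0.0386]
tool_rot: [2.554, 1.829, 0.0]
wrist_force: [-0.4, -0.2, 0.6]
finger_gap: 0.0601
gripper_force: 0.0
```

```bash
python3 - <<'E'
from h import *
st();tool([.353,-.2404,.038],-.335)
E
```

```text
clampxy [ -71.8 -326.2] z 38.6 Fclamp [-0.4 -0.3  0.6] yawY -0.328 gap 0.0601 grip 0.0 t 7.5667 q1,6 [-0.75 -0.42]
slide [-4.1 -2.8  0.6] turn 0.007 other -3.135 q6 -0.42 tilt 0.02 pos [ 0.3569 -0.2374  0.0386]
```

Emit:
move_arm(plan=[{"slide": [-4,-3,1],"delta_rot": [0,0,0],"gripper": 60},{"slide": [-4,-3,1],"delta_rot": [0,0,0],"gripper": 20},{"slide": [-4,-3,1],"delta_rot": [0,0,0],"gripper": 20},{"slide": [-4,-3,1],"delta_rot": [0,0,0],"gripper": 20},{"slide": [-4,-3,1],"delta_rot": [0,0,0],"gripper": 20},{"slide": [-4,-3,1],"delta_rot": [0,0,0],"gripper": 20},{"slide": [-4,-3,-10],"delta_rot": [0,0,0],"gripper": 20},{"slide": [-4,-3,-50],"delta_rot": [0,0,0],"gripper": 20},{"slide": [-4,-3,-90],"delta_rot": [0,0,0],"gripper": 20},{"slide": [-4,-3,-120],"delta_rot": [0,0,0],"gripper": 20},{"slide": [-4,-3,-120],"delta_rot": [0,0,0],"gripper": 20},{"slide": [-4,-3,-120],"delta_rot": [0,0,0],"gripper": 20}], newtons=50)

```text
clock: 8.57
tool_pos: [0.353, -0.2413, 0.16]
tool_rot: [2.551, 1.825, 0.002]
wrist_force: [0.3, -0.3, -2.3]
finger_gap: 0.0252
gripper_force: 49.3
```

```bash
python3 - <<'E'
from h import *
st();tool(cw(.0195,-.01,.158),CY)
E
```

```text
clampxy [ -74.3 -331.2] z 160.0 Fclamp [ 0.4 -0.2 -2.3] yawY -0.329 gap 0.0252 grip 49.3 t 8.5667 q1,6 [-0.76 -0.43]
slide [322.2  90.5   1.7] turn -0.01 other 3.132 q6 -0.43 tilt 0.28 pos [ 0.353  -0.2413  0.16  ]
```

Emit:
move_arm(plan=[{"slide": [40,11,0],"delta_rot": [0,0,-0.12],"gripper": 20},{"slide": [80,22,0],"delta_rot": [0,0,-0.24],"gripper": 20},{"slide": [120,33,0],"delta_rot": [0,0,-0.36],"gripper": 20},{"slide": [160,44,0],"delta_rot": [0,0,-0.48],"gripper": 20},{"slide": [200,55,0],"delta_rot": [0,0,-0.6],"gripper": 20},{"slide": [240,66,0],"delta_rot": [0,0,-0.72],"gripper": 20},{"slide": [280,77,0],"delta_rot": [0,0,-0.84],"gripper": 20},{"slide": [310,86,0],"delta_rot": [0,0,-0.96],"gripper": 20},{"slide": [322,90,0],"delta_rot": [0,0,-1.08],"gripper": 20},{"slide": [322,90,0],"delta_rot": [0,0,-1.2],"gripper": 20},{"slide": [322,90,0],"delta_rot": [0,0,-1.32],"gripper": 20},{"slide": [322,90,0],"delta_rot": [0,0,-1.4],"gripper": 20}])

```text
clock: 9.57
tool_pos: [0.5396, 0.0359, 0.1556]
tool_rot: [-0.765, -3.042, 0.001]
wrist_force: [-0.4, 0.5, -1.8]
finger_gap: 0.025
gripper_force: 49.3
```

Emit:
move_arm(plan=[{"slide": [0,0,0],"delta_rot": [0,0,-0.12],"gripper": 20},{"slide": [0,0,0],"delta_rot": [0,0,-0.24],"gripper": 20},{"slide": [0,0,0],"delta_rot": [0,0,-0.36],"gripper": 20},{"slide": [0,0,0],"delta_rot": [0,0,-0.48],"gripper": 20},{"slide": [0,0,0],"delta_rot": [0,0,-0.6],"gripper": 20},{"slide": [0,0,0],"delta_rot": [0,0,-0.72],"gripper": 20},{"slide": [0,0,0],"delta_rot": [0,0,-0.84],"gripper": 20},{"slide": [0,0,0],"delta_rot": [0,0,-0.96],"gripper": 20},{"slide": [0,0,0],"delta_rot": [0,0,-1.08],"gripper": 20},{"slide": [0,0,0],"delta_rot": [0,0,-1.2],"gripper": 20},{"slide": [0,0,0],"delta_rot": [0,0,-1.32],"gripper": 20},{"slide": [0,0,0],"delta_rot": [0,0,-1.44],"gripper": 20}])

```text
clock: 10.57
tool_pos: [0.5394, 0.0353, 0.1558]
tool_rot: [1.429, -2.793, -0.004]
wrist_force: [0.3, -0.3, -2.9]
finger_gap: 0.0252
gripper_force: 49.3
```

```bash
python3 - <<'E'
from h import *
st();tool(cw(.0195,-.01,.06),CY)
E
```

```text
clampxy [ 16.  -10.1] z 155.8 Fclamp [ 0.4 -0.2 -2.9] yawY 2.517 gap 0.0252 grip 49.3 t 10.5667 q1,6 [-0.06 -2.58]
slide [-1.3 -3.7 95.8] turn -0.306 other 2.836 q6 -2.58 tilt 0.26 pos [0.5394 0.0353 0.1558]
```

Emit:
move_arm(plan=[{"slide": [-1,-4,30],"delta_rot": [0,0,-0.12],"gripper": 20},{"slide": [-1,-4,60],"delta_rot": [0,0,-0.24],"gripper": 20},{"slide": [-1,-4,70],"delta_rot": [0,0,-0.307],"gripper": 20},{"slide": [-1,-4,75],"delta_rot": [0,0,-0.307],"gripper": 20},{"slide": [-1,-4,80],"delta_rot": [0,0,-0.307],"gripper": 20},{"slide": [-1,-4,80],"delta_rot": [0,0,-0.307],"gripper": 20},{"slide": [-1,-4,80],"delta_rot": [0,0,-0.307],"gripper": 20}])

```text
clock: 11.15
tool_pos: [0.5452, 0.0337, 0.0783]
tool_rot: [-1.833, 2.552, 0.0]
wrist_force: [-0.3, 0.3, -0.8]
finger_gap: 0.0253
gripper_force: 49.2
```

```bash
python3 - <<'E'
from h import *
st();tool(cw(.0195,-.01,.047),CY);im=shot('top','t4');s=shot('scene','s4')
a=cv2.resize(im[130:230,150:250,::-1],(600,600),interpolation=cv2.INTER_CUBIC)
b=cv2.resize(s[190:290,140:240,::-1],(600,600),interpolation=cv2.INTER_CUBIC)
cv2.imwrite('pics/t4c.png',cv2.resize(np.hstack([a,b]),(800,400)))
E
```

```text
clampxy [21.9 -9.8] z 78.3 Fclamp [-0.4  0.2 -0.8] yawY 2.817 gap 0.0253 grip 49.2 t 11.15 q1,6 [-0.06 -2.88]
slide [ 0.2  2.4 31.3] turn -0.006 other 3.136 q6 -2.88 tilt 0.01 pos [0.5452 0.0337 0.0783]
```

View pics/t4c.png

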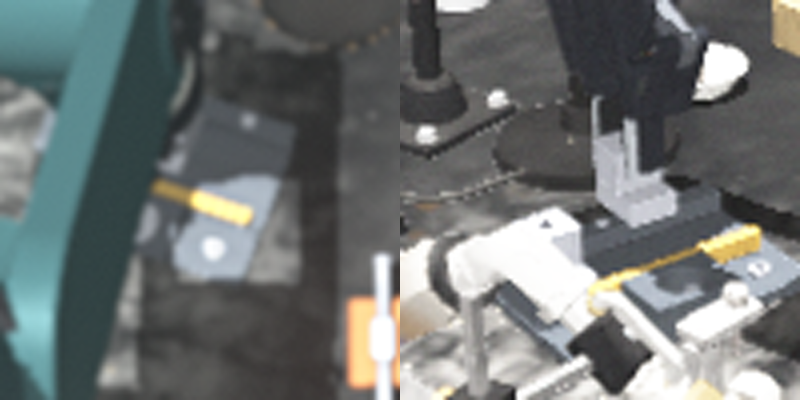

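B is upright, toe towards the screw (scene crop (650,205)), above the channel. Lowering.

Emit:
move_arm(plan=[{"slide": [0,2,15],"delta_rot": [0,0,-0.006],"gripper": 20},{"slide": [0,2,21],"delta_rot": [0,0,-0.006],"gripper": 20},{"slide": [0,2,26],"delta_rot": [0,0,-0.006],"gripper": 20},{"slide": [0,2,30],"delta_rot": [0,0,-0.006],"gripper": 20},{"slide": [0,2,32],"delta_rot": [0,0,-0.006],"gripper": 20},{"slide": [0,2,32],"delta_rot": [0,0,-0.006],"gripper": 20},{"slide": [-6,2,32],"delta_rot": [0,0,-0.006],"gripper": 20},{"slide": [-12,2,32],"delta_rot": [0,0,-0.006],"gripper": 20},{"slide": [-18,2,32],"delta_rot": [0,0,-0.006],"gripper": 20},{"slide": [-22,2,32],"delta_rot": [0,0,-0.006],"gripper": 20},{"slide": [-22,2,32],"delta_rot": [0,0,-0.006],"gripper": 20},{"slide": [-22,2,32],"delta_rot": [0,0,-0.006],"gripper": 20}])

```text
clock: 12.25
tool_pos: [0.5502, 0.0557, 0.0463]
tool_rot: [-1.843, 2.544, -0.0]
wrist_force: [-0.3, 0.4, -1.5]
finger_gap: 0.0249
gripper_force: 49.2
```

```bash
python3 - <<'E'
from h import *
st()
E
```

```text
clampxy [19.9 12.7] z 46.3 Fclamp [-0.4  0.3 -1.5] yawY 2.825 gap 0.0249 grip 49.2 t 12.25 q1,6 [-0.02 -2.85]
```

Emit:
move_arm(plan=[{"slide": [-2,0,1],"delta_rot": [0,0,0],"gripper": 20},{"slide": [-4,0,1],"delta_rot": [0,0,0],"gripper": 20},{"slide": [-6,0,1],"delta_rot": [0,0,0],"gripper": 20},{"slide": [-7,0,1],"delta_rot": [0,0,0],"gripper": 20},{"slide": [-8,0,1],"delta_rot": [0,0,0],"gripper": 20},{"slide": [-9,0,1],"delta_rot": [0,0,0],"gripper": 20},{"slide": [-9,0,1],"delta_rot": [0,0,0],"gripper": 20},{"slide": [-9,0,1],"delta_rot": [0,0,0],"gripper": 20}])

```text
clock: 12.92
tool_pos: [0.5523, 0.0604, 0.0463]
tool_rot: [1.842, -2.54, 0.005]
wrist_force: [-4.4, -15.2, 10.2]
finger_gap: 0.0249
gripper_force: 49.6
```

```bash
python3 - <<'E'
from h import *
st()
E
```

```text
clampxy [20.3 17.8] z 46.3 Fclamp [  0.6 -15.8  10.2] yawY 2.826 gap 0.0249 grip 49.6 t 12.9167 q1,6 [-0.01 -2.83]
```

Emit:
move_arm(plan=[{"slide": [0,0,0],"delta_rot": [0,0,0],"gripper": 46},{"slide": [0,0,0],"delta_rot": [0,0,0],"gripper": 46},{"slide": [0,0,0],"delta_rot": [0,0,0],"gripper": 46},{"slide": [0,0,-30],"delta_rot": [0,0,0],"gripper": 46},{"slide": [0,0,-70],"delta_rot": [0,0,0],"gripper": 46},{"slide": [0,0,-110],"delta_rot": [0,0,0.12],"gripper": 60},{"slide": [40,4,-115],"delta_rot": [0,0,0.24],"gripper": 60},{"slide": [80,7,-115],"delta_rot": [0,0,0.36],"gripper": 60},{"slide": [120,11,-115],"delta_rot": [0,0,0.48],"gripper": 60},{"slide": [160,14,-115],"delta_rot": [0,0,0.6],"gripper": 60},{"slide": [200,18,-115],"delta_rot": [0,0,0.72],"gripper": 60},{"slide": [240,22,-115],"delta_rot": [0,0,0.84],"gripper": 60}])

```text
clock: 13.92
tool_pos: [0.4564, -0.1585, 0.1605]
tool_rot: [-0.636, 3.076, -0.0]
wrist_force: [-0.5, 0.3, -0.2]
finger_gap: 0.0603
gripper_force: 0.0
```

```bash
python3 - <<'E'
from h import *
st();im=shot('top','t5')
tool([.3751,-.3482,.15],-.44)
g=cv2.cvtColor(im,cv2.COLOR_RGB2GRAY)
cc=[q for q in cnts(g>185) if cv2.pointPolygonTest(q,(350.,234.),False)>=0]
for c in cc:
    print(cv2.minAreaRect(c)); p=(351,231);d=blob(255-g,p,2,15);print(d,ray('top',d,.038))
E
```

```text
clampxy [  -2.1 -220.2] z 160.5 Fclamp [-0.6  0.1 -0.2] yawY 1.979 gap 0.0603 grip 0.0 t 13.9167 q1,6 [-0.48 -2.46]
slide [ 144.  -138.5   11.2] turn -0.732 other 2.409 q6 -2.45 tilt 0.23 pos [ 0.4541 -0.1646  0.1604]
((349.3247985839844, 233.6443328857422), (13.301034927368164, 18.580835342407227), 23.96249008178711)
[350.625      230.54807692] [ 0.37515258 -0.34814849  0.038     ]
```

Emit:
move_arm(plan=[{"slide": [28,-28,0],"delta_rot": [0,0,0.12],"gripper": 60},{"slide": [56,-55,0],"delta_rot": [0,0,0.24],"gripper": 60},{"slide": [84,-82,0],"delta_rot": [0,0,0.36],"gripper": 60},{"slide": [112,-110,0],"delta_rot": [0,0,0.48],"gripper": 60},{"slide": [144,-138,0],"delta_rot": [0,0,0.6],"gripper": 60},{"slide": [144,-138,0],"delta_rot": [0,0,0.72],"gripper": 60},{"slide": [144,-138,0],"delta_rot": [0,0,0.84],"gripper": 60},{"slide": [144,-138,0],"delta_rot": [0,0,0.96],"gripper": 60},{"slide": [144,-138,0],"delta_rot": [0,0,1.08],"gripper": 60},{"slide": [144,-138,0],"delta_rot": [0,0,1.2],"gripper": 60},{"slide": [144,-138,0],"delta_rot": [0,0,1.32],"gripper": 60},{"slide": [144,-138,0],"delta_rot": [0,0,1.44],"gripper": 60}])

```text
clock: 14.97
tool_pos: [0.381, -0.3412, 0.1602]
tool_rot: [-1.55, -2.732, -0.001]
wrist_force: [0.3, -0.4, 0.2]
finger_gap: 0.0604
gripper_force: 0.0
```

Emit:
move_arm(plan=[{"slide": [0,0,0],"delta_rot": [0,0,0.12],"gripper": 60},{"slide": [0,0,0],"delta_rot": [0,0,0.24],"gripper": 60},{"slide": [0,0,0],"delta_rot": [0,0,0.36],"gripper": 60},{"slide": [0,0,0],"delta_rot": [0,0,0.48],"gripper": 60},{"slide": [0,0,0],"delta_rot": [0,0,0.6],"gripper": 60},{"slide": [0,0,0],"delta_rot": [0,0,0.72],"gripper": 60},{"slide": [0,0,0],"delta_rot": [0,0,0.84],"gripper": 60},{"slide": [0,0,0],"delta_rot": [0,0,0.98],"gripper": 60},{"slide": [0,0,0],"delta_rot": [0,0,0.98],"gripper": 60},{"slide": [0,0,0],"delta_rot": [0,0,0.98],"gripper": 60}])

```text
clock: 15.8
tool_pos: [0.381, -0.3413, 0.1602]
tool_rot: [-2.646, -1.693, -0.0]
wrist_force: [0.2, -0.5, -0.5]
finger_gap: 0.0604
gripper_force: 0.0
```

```bash
python3 - <<'E'
from h import *
st();tool([.3751,-.3482,.038],-.44)
E
```

```text
clampxy [ -16.4 -417.4] z 160.2 Fclamp [ 0.4 -0.4 -0.5] yawY -0.433 gap 0.0604 grip 0.0 t 15.8 q1,6 [-0.87 -0.43]
slide [ -8.8  -2.4 122.2] turn 0.007 other -3.134 q6 -0.43 tilt 0.02 pos [ 0.381  -0.3413  0.1602]
```

Emit:
move_arm(plan=[{"slide": [-9,-2,40],"delta_rot": [0,0,0.007],"gripper": 60},{"slide": [-9,-2,80],"delta_rot": [0,0,0.007],"gripper": 60},{"slide": [-9,-2,110],"delta_rot": [0,0,0.007],"gripper": 60},{"slide": [-9,-2,122],"delta_rot": [0,0,0.007],"gripper": 60},{"slide": [-9,-2,122],"delta_rot": [0,0,0.007],"gripper": 60},{"slide": [-9,-2,122],"delta_rot": [0,0,0.007],"gripper": 60},{"slide": [-9,-2,122],"delta_rot": [0,0,0.007],"gripper": 20},{"slide": [-9,-2,122],"delta_rot": [0,0,0.007],"gripper": 20},{"slide": [-9,-2,122],"delta_rot": [0,0,0.007],"gripper": 20},{"slide": [-9,-2,122],"delta_rot": [0,0,0.007],"gripper": 20},{"slide": [-9,-2,122],"delta_rot": [0,0,0.007],"gripper": 20},{"slide": [-9,-2,122],"delta_rot": [0,0,0.007],"gripper": 20}])

```text
clock: 16.8
tool_pos: [0.3756, -0.3496, 0.0399]
tool_rot: [2.653, 1.679, 0.0]
wrist_force: [-0.9, 0.9, 6.0]
finger_gap: 0.0252
gripper_force: 47.8
```

Emit:
move_arm(plan=[{"slide": [0,0,-20],"delta_rot": [0,0,0],"gripper": 20},{"slide": [0,0,-60],"delta_rot": [0,0,0],"gripper": 20},{"slide": [0,0,-100],"delta_rot": [0,0,0],"gripper": 20},{"slide": [0,0,-120],"delta_rot": [0,0,0],"gripper": 20},{"slide": [0,0,-120],"delta_rot": [0,0,0],"gripper": 20},{"slide": [0,0,-120],"delta_rot": [0,0,0],"gripper": 20}])

```text
clock: 17.3
tool_pos: [0.3757, -0.3497, 0.16]
tool_rot: [2.651, 1.677, 0.001]
wrist_force: [0.3, 0.5, -3.1]
finger_gap: 0.0252
gripper_force: 49.0
```

```bash
python3 - <<'E'
from h import *
st();tool(cw(.0195,-.038,.155),CY)
E
```

```text
clampxy [ -18.8 -427. ] z 160.0 Fclamp [ 0.1  0.6 -3.1] yawY -0.443 gap 0.0252 grip 49.0 t 17.3 q1,6 [-0.88 -0.44]
slide [390.7 -10.    4.3] turn -0.124 other 3.018 q6 -0.44 tilt 0.24 pos [ 0.3757 -0.3497  0.16  ]
```

Emit:
move_arm(plan=[{"slide": [40,-1,0],"delta_rot": [0,0,-0.02],"gripper": 20},{"slide": [80,-2,0],"delta_rot": [0,0,-0.04],"gripper": 20},{"slide": [120,-3,0],"delta_rot": [0,0,-0.06],"gripper": 20},{"slide": [160,-4,0],"delta_rot": [0,0,-0.08],"gripper": 20},{"slide": [200,-5,0],"delta_rot": [0,0,-0.1],"gripper": 20},{"slide": [240,-6,0],"delta_rot": [0,0,-0.124],"gripper": 20},{"slide": [280,-7,0],"delta_rot": [0,0,-0.124],"gripper": 20},{"slide": [320,-8,0],"delta_rot": [0,0,-0.124],"gripper": 20},{"slide": [355,-9,0],"delta_rot": [0,0,-0.124],"gripper": 20},{"slide": [380,-10,0],"delta_rot": [0,0,-0.124],"gripper": 20},{"slide": [391,-10,20],"delta_rot": [0,0,-0.124],"gripper": 20},{"slide": [391,-10,40],"delta_rot": [0,0,-0.124],"gripper": 20}])

```text
clock: 18.3
tool_pos: [0.5347, 0.0114, 0.1171]
tool_rot: [2.543, 1.844, 0.003]
wrist_force: [1.1, 0.0, -3.9]
finger_gap: 0.0247
gripper_force: 49.0
```

Emit:
move_arm(plan=[{"slide": [0,0,30],"delta_rot": [0,0,0],"gripper": 20},{"slide": [0,0,40],"delta_rot": [0,0,0],"gripper": 20},{"slide": [0,0,40],"delta_rot": [0,0,0],"gripper": 20},{"slide": [0,0,40],"delta_rot": [0,0,0],"gripper": 20}])

```text
clock: 18.63
tool_pos: [0.5323, 0.0086, 0.0773]
tool_rot: [-2.544, -1.839, 0.004]
wrist_force: [0.0, -0.7, -2.4]
finger_gap: 0.0248
gripper_force: 49.0
```

```bash
python3 - <<'E'
from h import *
st();tool(cw(.0197,-.04,.0485),CY)
E
```

```text
clampxy [ 17.6 -37.7] z 77.3 Fclamp [ 0.2 -0.6 -2.4] yawY -0.319 gap 0.0248 grip 49.0 t 18.6333 q1,6 [-0.11  0.21]
slide [-2.3  2.2 28.8] turn -0.0 other 3.141 q6 0.21 tilt 0.2 pos [0.5323 0.0086 0.0773]
```

Emit:
move_arm(plan=[{"slide": [0,2,12],"delta_rot": [0,0,0],"gripper": 20},{"slide": [0,2,18],"delta_rot": [0,0,0],"gripper": 20},{"slide": [0,2,23],"delta_rot": [0,0,0],"gripper": 20},{"slide": [0,2,27],"delta_rot": [0,0,0],"gripper": 20},{"slide": [0,2,29],"delta_rot": [0,0,0],"gripper": 20},{"slide": [0,2,29],"delta_rot": [0,0,0],"gripper": 20},{"slide": [6,2,29],"delta_rot": [0,0,0],"gripper": 20},{"slide": [12,2,29],"delta_rot": [0,0,0],"gripper": 20},{"slide": [18,2,29],"delta_rot": [0,0,0],"gripper": 20},{"slide": [23,2,29],"delta_rot": [0,0,0],"gripper": 20},{"slide": [23,2,29],"delta_rot": [0,0,0],"gripper": 20},{"slide": [23,2,29],"delta_rot": [0,0,0],"gripper": 20}])

```text
clock: 19.63
tool_pos: [0.5456, 0.0282, 0.0541]
tool_rot: [2.54, 1.838, 0.006]
wrist_force: [-7.6, -4.4, 38.3]
finger_gap: 0.0249
gripper_force: 52.1
```

```bash
python3 - <<'E'
from h import *
st()
E
```

```text
clampxy [ 24.  -14.9] z 54.1 Fclamp [-5.8 -6.5 38.3] yawY -0.318 gap 0.0249 grip 52.1 t 19.6333 q1,6 [-0.07  0.25]
```

Blank C has caught on the rail edge (x too far by about 4 mm). Lifting and shifting back.

Emit:
move_arm(plan=[{"slide": [-4,0,-15],"delta_rot": [0,0,0],"gripper": 20},{"slide": [-8,0,-25],"delta_rot": [0,0,0],"gripper": 20},{"slide": [-10,-2,-25],"delta_rot": [0,0,0],"gripper": 20},{"slide": [-10,-2,-25],"delta_rot": [0,0,0],"gripper": 20},{"slide": [-10,-2,-25],"delta_rot": [0,0,0],"gripper": 20},{"slide": [-10,-2,-25],"delta_rot": [0,0,0],"gripper": 20}])

```text
clock: 20.13
tool_pos: [0.537, 0.0211, 0.0735]
tool_rot: [-2.545, -1.839, 0.002]
wrist_force: [0.1, -0.1, -3.5]
finger_gap: 0.0248
gripper_force: 51.2
```

```bash
python3 - <<'E'
from h import *
st();s=shot('scene','s6');im=shot('top','t6');st()
a=cv2.resize(im[130:210,150:250,::-1],(600,480),interpolation=cv2.INTER_CUBIC)
b=cv2.resize(s[190:290,140:240,::-1],(480,480),interpolation=cv2.INTER_CUBIC)
cv2.imwrite('pics/t6c.png',cv2.resize(np.hstack([a,b]),(800,355)))
E
```

```text
clampxy [ 18.2 -24.3] z 73.5 Fclamp [ 0.1 -0.  -3.5] yawY -0.319 gap 0.0248 grip 51.2 t 20.1333 q1,6 [-0.09  0.23]
clampxy [ 18.3 -24.2] z 73.5 Fclamp [-0.4  0.2 -3.3] yawY -0.319 gap 0.0249 grip 51.2 t 20.2333 q1,6 [-0.09  0.23]
```

View pics/t6c.png

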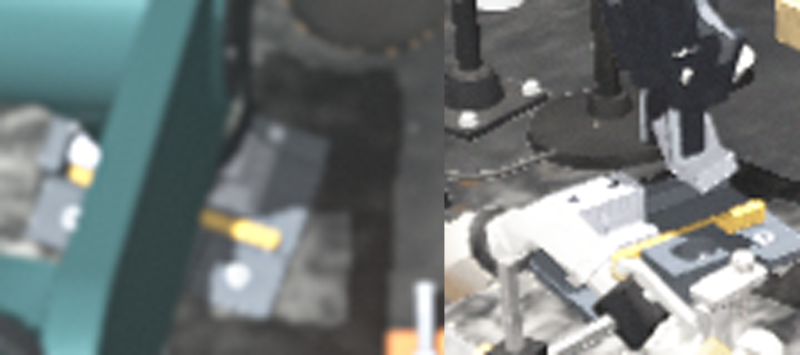

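C has pitched about the finger axis (scene crop (700,155)); A and B stand in their row. I'll set C down on the channel floor, let it fall flat and regrip.

Emit:
move_arm(plan=[{"slide": [-8,1,0],"delta_rot": [0,0,0],"gripper": 20},{"slide": [-14,1,6],"delta_rot": [0,0,0],"gripper": 20},{"slide": [-14,1,10],"delta_rot": [0,0,0],"gripper": 20},{"slide": [-14,1,13],"delta_rot": [0,0,0],"gripper": 20},{"slide": [-14,1,15],"delta_rot": [0,0,0],"gripper": 20},{"slide": [-14,1,17],"delta_rot": [0,0,0],"gripper": 20},{"slide": [-14,1,17],"delta_rot": [0,0,0],"gripper": 20}], newtons=20)

```text
clock: 20.82
tool_pos: [0.534, 0.0075, 0.0568]
tool_rot: [-2.546, -1.84, 0.001]
wrist_force: [0.8, 0.0, -2.4]
finger_gap: 0.0251
gripper_force: 51.2
```

```bash
python3 - <<'E'
from h import *
st()
E
```

```text
clampxy [ 19.5 -38.2] z 56.8 Fclamp [ 0.7  0.2 -2.4] yawY -0.319 gap 0.0251 grip 51.2 t 20.8167 q1,6 [-0.12  0.2 ]
```

Emit:
move_arm(plan=[{"slide": [0,0,1],"delta_rot": [0,0,0],"gripper": 20},{"slide": [0,0,2],"delta_rot": [0,0,0],"gripper": 20},{"slide": [0,0,3],"delta_rot": [0,0,0],"gripper": 20},{"slide": [0,0,4],"delta_rot": [0,0,0],"gripper": 20},{"slide": [0,0,4],"delta_rot": [0,0,0],"gripper": 20}])

```text
clock: 21.23
tool_pos: [0.5342, 0.0074, 0.0532]
tool_rot: [-2.546, -1.84, 0.0]
wrist_force: [1.8, -0.7, -2.7]
finger_gap: 0.0251
gripper_force: 51.2
```

```bash
python3 - <<'E'
from h import *
st()
E
```

```text
clampxy [ 19.7 -38.2] z 53.2 Fclamp [ 1.9 -0.1 -2.7] yawY -0.319 gap 0.0251 grip 51.2 t 21.2333 q1,6 [-0.12  0.2 ]
```

Emit:
move_arm(plan=[{"slide": [0,0,1],"delta_rot": [0,0,0],"gripper": 20},{"slide": [0,0,2],"delta_rot": [0,0,0],"gripper": 20},{"slide": [0,0,3],"delta_rot": [0,0,0],"gripper": 20},{"slide": [0,0,4],"delta_rot": [0,0,0],"gripper": 20},{"slide": [0,0,4],"delta_rot": [0,0,0],"gripper": 20}])

```text
clock: 21.65
tool_pos: [0.5341, 0.0074, 0.0491]
tool_rot: [-2.546, -1.84, 0.0]
wrist_force: [-0.1, 0.0, -2.7]
finger_gap: 0.0248
gripper_force: 51.2
```

```bash
python3 - <<'E'
from h import *
st();s=shot('scene','s7')
print(s.shape)
b=cv2.resize(s[190:290,140:260,::-1],(720,600),interpolation=cv2.INTER_CUBIC);cv2.imwrite('pics/s7c.png',b)
E
```

```text
clampxy [ 19.7 -38.3] z 49.1 Fclamp [-0.1  0.  -2.7] yawY -0.319 gap 0.0248 grip 51.2 t 21.65 q1,6 [-0.12  0.2 ]
(384, 512, 3)
```

View pics/s7c.png

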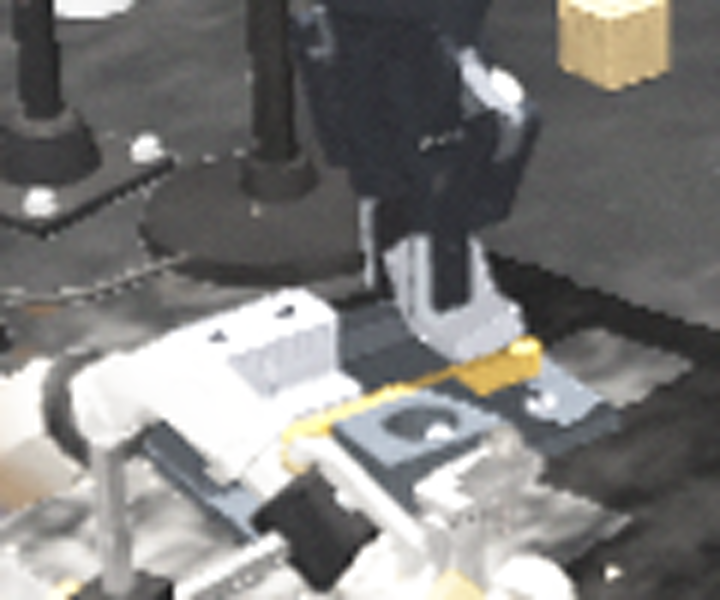

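Emit:
move_arm(plan=[{"slide": [0,0,1],"delta_rot": [0,0,0],"gripper": 20},{"slide": [0,0,2],"delta_rot": [0,0,0],"gripper": 20},{"slide": [0,0,3],"delta_rot": [0,0,0],"gripper": 20},{"slide": [0,0,3],"delta_rot": [0,0,0],"gripper": 20}])

```text
clock: 22.03
tool_pos: [0.5341, 0.0074, 0.0461]
tool_rot: [-2.546, -1.84, 0.0]
wrist_force: [0.3, -0.1, -2.0]
finger_gap: 0.0248
gripper_force: 51.2
```

```bash
python3 - <<'E'
from h import *
st()
E
```

```text
clampxy [ 19.7 -38.3] z 46.1 Fclamp [ 0.3 -0.  -2. ] yawY -0.319 gap 0.0248 grip 51.2 t 22.0333 q1,6 [-0.12  0.2 ]
```

Emit:
move_arm(plan=[{"slide": [0,0,1],"delta_rot": [0,0,0],"gripper": 20},{"slide": [0,0,2],"delta_rot": [0,0,0],"gripper": 20},{"slide": [0,0,3],"delta_rot": [0,0,0],"gripper": 20},{"slide": [0,0,4],"delta_rot": [0,0,0],"gripper": 20},{"slide": [0,0,4],"delta_rot": [0,0,0],"gripper": 20}])

```text
clock: 22.45
tool_pos: [0.5345, 0.0074, 0.0443]
tool_rot: [2.546, 1.84, 0.001]
wrist_force: [-4.4, -0.0, 22.3]
finger_gap: 0.0249
gripper_force: 53.9
```

```bash
python3 - <<'E'
from h import *
st()
E
```

```text
clampxy [ 20.1 -38.2] z 44.3 Fclamp [-4.2 -1.4 22.3] yawY -0.319 gap 0.0249 grip 53.9 t 22.45 q1,6 [-0.12  0.2 ]
```

Emit:
move_arm(plan=[{"slide": [0,0,-1],"delta_rot": [0,0,0],"gripper": 30},{"slide": [0,0,-2],"delta_rot": [0,0,0],"gripper": 44},{"slide": [0,0,-3],"delta_rot": [0,0,0],"gripper": 44},{"slide": [0,0,-4],"delta_rot": [0,0,0],"gripper": 44},{"slide": [0,0,-4],"delta_rot": [0,0,0],"gripper": 44},{"slide": [0,0,-4],"delta_rot": [0,0,0],"gripper": 44}])

```text
clock: 22.95
tool_pos: [0.5343, 0.0074, 0.0462]
tool_rot: [-2.546, -1.84, -0.0]
wrist_force: [-0.8, 0.5, -0.5]
finger_gap: 0.044
gripper_force: 0.0
```

```bash
python3 - <<'E'
from h import *
st();s=shot('scene','s8');im=shot('top','t8')
b=cv2.resize(s[190:290,140:260,::-1],(480,400),interpolation=cv2.INTER_CUBIC);cv2.imwrite('pics/s8c.png',b)
E
```

```text
clampxy [ 19.9 -38.2] z 46.2 Fclamp [-0.9  0.3 -0.5] yawY -0.319 gap 0.044 grip 0.0 t 22.95 q1,6 [-0.12  0.2 ]
```

View pics/s8c.png

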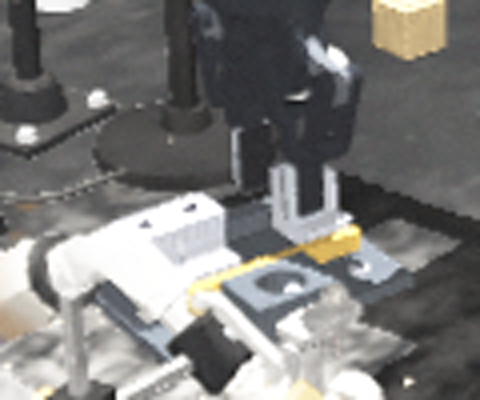

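C now stands flat and upright in the channel (crop (305,205)). Regrip and slide up.

Emit:
move_arm(plan=[{"slide": [0,0,0],"delta_rot": [0,0,0],"gripper": 20},{"slide": [0,0,0],"delta_rot": [0,0,0],"gripper": 20},{"slide": [0,0,0],"delta_rot": [0,0,0],"gripper": 20},{"slide": [0,0,0],"delta_rot": [0,0,0],"gripper": 20},{"slide": [4,0,0],"delta_rot": [0,0,0],"gripper": 20},{"slide": [8,0,0],"delta_rot": [0,0,0],"gripper": 20},{"slide": [12,0,0],"delta_rot": [0,0,0],"gripper": 20},{"slide": [16,0,0],"delta_rot": [0,0,0],"gripper": 20},{"slide": [18,0,0],"delta_rot": [0,0,0],"gripper": 20},{"slide": [18,0,0],"delta_rot": [0,0,0],"gripper": 20}], newtons=30)

```text
clock: 23.88
tool_pos: [0.5401, 0.025, 0.0464]
tool_rot: [-2.545, -1.841, -0.0]
wrist_force: [-1.0, -1.7, 2.4]
finger_gap: 0.0249
gripper_force: 29.7
```

```bash
python3 - <<'E'
from h import *
st()
E
```

```text
clampxy [ 19.8 -19.6] z 46.4 Fclamp [-0.4 -2.   2.4] yawY -0.318 gap 0.0249 grip 29.7 t 23.8833 q1,6 [-0.08  0.24]
```

Emit:
move_arm(plan=[{"slide": [2,0,0],"delta_rot": [0,0,0],"gripper": 20},{"slide": [4,0,0],"delta_rot": [0,0,0],"gripper": 20},{"slide": [6,0,0],"delta_rot": [0,0,0],"gripper": 20},{"slide": [8,0,0],"delta_rot": [0,0,0],"gripper": 20},{"slide": [9,0,0],"delta_rot": [0,0,0],"gripper": 20},{"slide": [10,0,0],"delta_rot": [0,0,0],"gripper": 20},{"slide": [10,0,0],"delta_rot": [0,0,0],"gripper": 20}])

```text
clock: 24.47
tool_pos: [0.5431, 0.0341, 0.0464]
tool_rot: [-2.546, -1.84, -0.0]
wrist_force: [-1.3, -3.5, 4.0]
finger_gap: 0.0252
gripper_force: 29.8
```

```bash
python3 - <<'E'
from h import *
st()
E
```

```text
clampxy [ 19.8 -10.1] z 46.4 Fclamp [-0.2 -3.7  4. ] yawY -0.319 gap 0.0252 grip 29.8 t 24.4667 q1,6 [-0.06  0.25]
```

Emit:
move_arm(plan=[{"slide": [1,0,0],"delta_rot": [0,0,0],"gripper": 20},{"slide": [2,0,0],"delta_rot": [0,0,0],"gripper": 20},{"slide": [3,0,0],"delta_rot": [0,0,0],"gripper": 20},{"slide": [4,0,0],"delta_rot": [0,0,0],"gripper": 20},{"slide": [5,0,0],"delta_rot": [0,0,0],"gripper": 20},{"slide": [6,0,0],"delta_rot": [0,0,0],"gripper": 20},{"slide": [6,0,0],"delta_rot": [0,0,0],"gripper": 20}])

```text
clock: 25.05
tool_pos: [0.5445, 0.0383, 0.0463]
tool_rot: [2.544, 1.841, -0.003]
wrist_force: [-3.2, -11.8, 6.3]
finger_gap: 0.0251
gripper_force: 34.0
```

```bash
python3 - <<'E'
from h import *
st()
E
```

```text
clampxy [19.8 -5.7] z 46.3 Fclamp [  0.7 -12.2   6.3] yawY -0.318 gap 0.0251 grip 34.0 t 25.05 q1,6 [-0.05  0.27]
```

Emit:
move_arm(plan=[{"slide": [1,0,0],"delta_rot": [0,0,0],"gripper": 20},{"slide": [2,0,0],"delta_rot": [0,0,0],"gripper": 20},{"slide": [3,0,0],"delta_rot": [0,0,0],"gripper": 20},{"slide": [3,0,0],"delta_rot": [0,0,0],"gripper": 20},{"slide": [3,0,0],"delta_rot": [0,0,0],"gripper": 20}])

```text
clock: 25.47
tool_pos: [0.5446, 0.0389, 0.0463]
tool_rot: [2.542, 1.841, -0.008]
wrist_force: [-4.9, -22.9, 7.1]
finger_gap: 0.0249
gripper_force: 39.3
```

```bash
python3 - <<'E'
from h import *
st()
E
```

```text
clampxy [19.8 -5.1] z 46.3 Fclamp [  2.5 -23.3   7.1] yawY -0.317 gap 0.0249 grip 39.3 t 25.4667 q1,6 [-0.05  0.27]
```

Emit:
move_arm(plan=[{"slide": [0,0,0],"delta_rot": [0,0,0],"gripper": 44},{"slide": [0,0,0],"delta_rot": [0,0,0],"gripper": 44},{"slide": [0,0,0],"delta_rot": [0,0,0],"gripper": 44},{"slide": [0,0,-30],"delta_rot": [0,0,0],"gripper": 44},{"slide": [0,0,-70],"delta_rot": [0,0,0],"gripper": 44},{"slide": [0,0,-110],"delta_rot": [0,0,0],"gripper": 44},{"slide": [-35,-3,-130],"delta_rot": [0,0,0],"gripper": 44},{"slide": [-75,-6,-130],"delta_rot": [0,0,0],"gripper": 44},{"slide": [-115,-9,-130],"delta_rot": [0,0,0],"gripper": 44},{"slide": [-155,-12,-130],"delta_rot": [0,0,0],"gripper": 44},{"slide": [-195,-15,-130],"delta_rot": [0,0,0],"gripper": 44},{"slide": [-235,-18,-130],"delta_rot": [0,0,0],"gripper": 44}])

```text
clock: 26.47
tool_pos: [0.455, -0.1758, 0.1766]
tool_rot: [2.545, 1.841, 0.003]
wrist_force: [0.5, -0.5, 0.2]
finger_gap: 0.0442
gripper_force: 0.0
```

Emit:
move_arm(plan=[{"slide": [-40,-3,0],"delta_rot": [0,0,0],"gripper": 44},{"slide": [-80,-6,0],"delta_rot": [0,0,0],"gripper": 44},{"slide": [-120,-9,0],"delta_rot": [0,0,0],"gripper": 44},{"slide": [-160,-12,0],"delta_rot": [0,0,0],"gripper": 44},{"slide": [-195,-14,0],"delta_rot": [0,0,0],"gripper": 44},{"slide": [-195,-14,0],"delta_rot": [0,0,0],"gripper": 44},{"slide": [-195,-14,0],"delta_rot": [0,0,0],"gripper": 44}])

```text
clock: 27.05
tool_pos: [0.3809, -0.3573, 0.1762]
tool_rot: [2.548, 1.835, 0.002]
wrist_force: [-0.4, 1.4, -0.4]
finger_gap: 0.0439
gripper_force: 0.0
```

```bash
python3 - <<'E'
from h import *
st();im=shot('top','t9');shot('scene','s9');g=cv2.cvtColor(im,cv2.COLOR_RGB2GRAY);h=cv2.cvtColor(im,cv2.COLOR_RGB2HSV)
# dots on blank tops expected
for n,y in(('A',.048),('B',.020),('C',-.008)):
    for x in(.019,):
        p=proj('top',cw(x,y,.046))[0];q=np.round(p).astype(int);w=g[q[1]-4:q[1]+5,q[0]-4:q[0]+5].astype(int);i=np.unravel_index(w.argmin(),w.shape);
        d=blob(255-g,(q[0]-4+i[1],q[1]-4+i[0]),1,15);P=ray('top',d,.046);c,s=np.cos(CY),np.sin(CY);e=P[:2]-CL;print(n,p.round(1),w.min(),'clamp',(np.array([c*e[0]+s*e[1],-s*e[0]+c*e[1]])*1000).round(1))
# other blanks
for c in cnts(g>190):
    x,y=c[:,0].mean(0)
    if 100<x<400 and 90<y<270: print('white',np.round(cv2.minAreaRect(c)[0]),np.round(cv2.minAreaRect(c)[1],1))
a=cv2.resize(im[138:204,154:234,::-1],(400,330),interpolation=cv2.INTER_CUBIC)
b=cv2.resize(im[190:240,215:275,::-1],(396,330),interpolation=cv2.INTER_CUBIC)
cv2.imwrite('pics/t9c.png',np.hstack([a,b]))
# stand mask: wood
m=((h[...,0]<28)&(h[...,1]>60)&(h[...,2]>140));m[:, :225]=0;m[:,270:]=0;m[:195]=0;m[240:]=0
ys,xs=np.nonzero(m);r=cv2.minAreaRect(np.c_[xs,ys].astype(np.float32));print('stand',r,ray('top',r[0],.032).round(4))
m=((h[...,1]<40)&(h[...,2]>200));m[:, :225]=0;m[:,270:]=0;m[:185]=0;m[242:]=0
c=max(cnts(m,10),key=cv2.contourArea);r=cv2.minAreaRect(c);print('bar',r,ray('top',r[0],.068).round(4))
B=[ray('top',p,.066)[:2] for p in cv2.boxPoints(r)];print([np.degrees(np.arctan2(*(B[i+1]-B[i])[::-1])).round(1) for i in range(3)],[np.linalg.norm(B[i+1]-B[i]).round(4) for i in range(3)])
E
```

```text
clampxy [ -11.4 -432.6] z 176.2 Fclamp [-0.8  1.2 -0.4] yawY -0.322 gap 0.0439 grip 0.0 t 27.05 q1,6 [-0.89 -0.56]
A [172.2 155.7] 200 clamp [19.9 49.2]
B [182.8 159.1] 214 clamp [20.6 19.9]
C [193.5 162.6] 110 clamp [23.3  0.1]
white [129. 229.] [14.8  8.1]
white [129. 218.] [8.9 5.8]
white [154. 216.] [23.   9.5]
white [246. 213.] [38. 16.]
white [167. 202.] [16.1 12.2]
white [344. 194.] [13. 15.]
white [166. 179.] [6. 6.]
white [148. 163.] [10. 13.]
white [189. 171.] [56.6 41.4]
white [159. 147.] [8.5 9.2]
white [318. 125.] [15.5 15. ]
white [154. 122.] [20.6 21. ]
white [372. 123.] [25.6 24.8]
white [278. 117.] [26. 27.]
stand ((245.85784912109375, 215.01016235351562), (23.226537704467773, 20.519149780273438), 85.91438293457031) [ 0.4138 -0.0928  0.032 ]
bar ((245.0, 213.0), (38.0, 6.0), 90.0) [ 0.4169 -0.0924  0.068 ]
[np.float64(-90.2), np.float64(-179.9), np.float64(89.9)] [np.float64(0.0144), np.float64(0.0909), np.float64(0.0143)]
```

View pics/t9c.png

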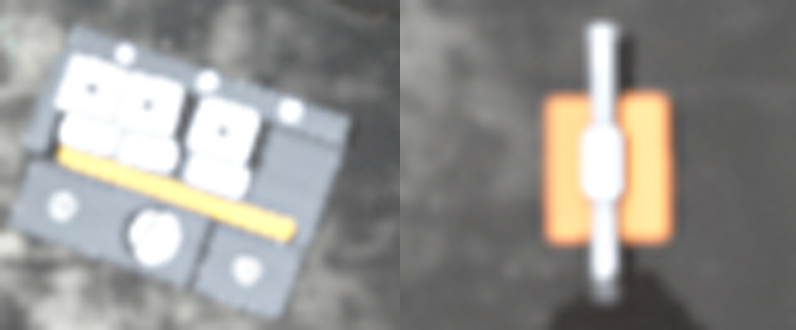

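C stands with a gap of about 12 mm to B (dots A (92,88), B (147,104), C (222,131) in the crop): the pads had hit B. I regrip C at its middle and push again.

```bash
cat >> h.py <<'E'
def dots(f,pts):
    g=cv2.cvtColor(np.load(f'pics/{f}.npy'),cv2.COLOR_RGB2GRAY);c,s=np.cos(CY),np.sin(CY)
    for y in pts:
        p=proj('top',cw(.019,y/1000,.046))[0];q=np.round(p).astype(int);w=g[q[1]-3:q[1]+4,q[0]-3:q[0]+4].astype(int);w=np.where(w<0,255,w)
        k=cv2.blur(255-w.astype(np.float32),(3,3));k[[0,-1]]=0;k[:,[0,-1]]=0;i=np.unravel_index(k.argmax(),k.shape);d=blob(255-g,(q[0]-3+i[1],q[1]-3+i[0]),1,0)
        e=ray('top',d,.046)[:2]-CL;print(y,'dot px',d.round(1),w.min(),'clamp',(np.array([c*e[0]+s*e[1],-s*e[0]+c*e[1]])*1000).round(1))
E
python3 - <<'E'
from h import *
dots('t9',[48,20,-20])
e=ray('top',(198.4,164.2),.046)[:2]-CL;c,s=np.cos(CY),np.sin(CY);print(c*e[0]+s*e[1],-s*e[0]+c*e[1])
tool(cw(.0195,-.020,.15),CY)
E
```

```text
48 dot px [171.9 155.3] 200 clamp [19.8 49.1]
20 dot px [183.1 158.5] 214 clamp [20.8 20. ]
-20 dot px [198.1 163.8] 205 clamp [ 19.7 -19.8]
0.018978260581586186 -0.020865162889509313
slide [410.1  31.5  26.6] turn -0.0 other 3.141 q6 -0.56 tilt 0.09 pos [ 0.381  -0.3547  0.176 ]
```

Emit:
move_arm(plan=[{"slide": [40,3,0],"delta_rot": [0,0,0],"gripper": 48},{"slide": [80,6,0],"delta_rot": [0,0,0],"gripper": 48},{"slide": [120,9,0],"delta_rot": [0,0,0],"gripper": 48},{"slide": [160,12,0],"delta_rot": [0,0,0],"gripper": 48},{"slide": [200,15,0],"delta_rot": [0,0,0],"gripper": 48},{"slide": [240,18,0],"delta_rot": [0,0,0],"gripper": 48},{"slide": [280,21,0],"delta_rot": [0,0,0],"gripper": 48},{"slide": [320,24,0],"delta_rot": [0,0,0],"gripper": 48},{"slide": [360,27,0],"delta_rot": [0,0,0],"gripper": 48},{"slide": [395,30,20],"delta_rot": [0,0,0],"gripper": 48},{"slide": [410,31,50],"delta_rot": [0,0,0],"gripper": 48},{"slide": [410,31,70],"delta_rot": [0,0,0],"gripper": 48}])

```text
clock: 28.15
tool_pos: [0.5391, 0.0295, 0.1052]
tool_rot: [-2.54, -1.848, -0.003]
wrist_force: [0.6, -2.1, -0.0]
finger_gap: 0.0477
gripper_force: 0.0
```

Emit:
move_arm(plan=[{"slide": [0,0,0],"delta_rot": [0,0,0],"gripper": 48},{"slide": [0,0,0],"delta_rot": [0,0,0],"gripper": 48},{"slide": [0,0,0],"delta_rot": [0,0,0],"gripper": 48}])

```text
clock: 28.4
tool_pos: [0.5387, 0.0245, 0.1072]
tool_rot: [2.545, 1.841, 0.001]
wrist_force: [0.2, -0.0, 0.4]
finger_gap: 0.0482
gripper_force: 0.0
```

```bash
python3 - <<'E'
from h import *
st();tool(cw(.0195,-.0205,.047),CY)
E
```

```text
clampxy [ 18.7 -20.6] z 107.2 Fclamp [0.2 0.  0.4] yawY -0.318 gap 0.0482 grip 0.0 t 28.4 q1,6 [-0.08  0.24]
slide [ 0.1  0.8 60.2] turn 0.001 other -3.141 q6 0.24 tilt 0.03 pos [0.5387 0.0245 0.1072]
```

Emit:
move_arm(plan=[{"slide": [0,1,30],"delta_rot": [0,0,0],"gripper": 48},{"slide": [0,1,50],"delta_rot": [0,0,0],"gripper": 48},{"slide": [0,1,60],"delta_rot": [0,0,0],"gripper": 48},{"slide": [0,1,60],"delta_rot": [0,0,0],"gripper": 20},{"slide": [0,1,60],"delta_rot": [0,0,0],"gripper": 20},{"slide": [0,1,60],"delta_rot": [0,0,0],"gripper": 20},{"slide": [0,1,60],"delta_rot": [0,0,0],"gripper": 20},{"slide": [0,1,60],"delta_rot": [0,0,0],"gripper": 20},{"slide": [3,1,60],"delta_rot": [0,0,0],"gripper": 20},{"slide": [6,1,60],"delta_rot": [0,0,0],"gripper": 20},{"slide": [8,1,60],"delta_rot": [0,0,0],"gripper": 20},{"slide": [8,1,60],"delta_rot": [0,0,0],"gripper": 20}], newtons=35)

```text
clock: 29.4
tool_pos: [0.5427, 0.031, 0.0472]
tool_rot: [2.544, 1.841, 0.001]
wrist_force: [-1.4, -3.2, 6.6]
finger_gap: 0.0251
gripper_force: 36.8
```

```bash
python3 - <<'E'
from h import *
st()
E
```

```text
clampxy [ 20.4 -13.1] z 47.2 Fclamp [-0.3 -3.5  6.6] yawY -0.318 gap 0.0251 grip 36.8 t 29.4 q1,6 [-0.07  0.25]
```

Emit:
move_arm(plan=[{"slide": [1,0,0],"delta_rot": [0,0,0],"gripper": 20},{"slide": [2,0,0],"delta_rot": [0,0,0],"gripper": 20},{"slide": [3,0,0],"delta_rot": [0,0,0],"gripper": 20},{"slide": [4,0,0],"delta_rot": [0,0,0],"gripper": 20},{"slide": [5,0,0],"delta_rot": [0,0,0],"gripper": 20},{"slide": [6,0,0],"delta_rot": [0,0,0],"gripper": 20},{"slide": [7,0,0],"delta_rot": [0,0,0],"gripper": 20},{"slide": [7,0,0],"delta_rot": [0,0,0],"gripper": 20},{"slide": [7,0,0],"delta_rot": [0,0,0],"gripper": 20}])

```text
clock: 30.15
tool_pos: [0.5439, 0.0356, 0.0472]
tool_rot: [2.542, 1.842, -0.004]
wrist_force: [-4.9, -13.7, 9.0]
finger_gap: 0.025
gripper_force: 37.2
```

```bash
python3 - <<'E'
from h import *
st()
E
```

```text
clampxy [20.2 -8.4] z 47.2 Fclamp [ -0.4 -14.5   9. ] yawY -0.317 gap 0.025 grip 37.2 t 30.15 q1,6 [-0.06  0.26]
```

Emit:
move_arm(plan=[{"slide": [2,0,0],"delta_rot": [0,0,0],"gripper": 20},{"slide": [3,0,0],"delta_rot": [0,0,0],"gripper": 20},{"slide": [3,0,0],"delta_rot": [0,0,0],"gripper": 20},{"slide": [3,0,0],"delta_rot": [0,0,0],"gripper": 44},{"slide": [3,0,0],"delta_rot": [0,0,0],"gripper": 44},{"slide": [3,0,0],"delta_rot": [0,0,0],"gripper": 44},{"slide": [3,0,-30],"delta_rot": [0,0,0],"gripper": 44},{"slide": [3,0,-70],"delta_rot": [0,0,0],"gripper": 44},{"slide": [3,0,-110],"delta_rot": [0,0,0],"gripper": 44},{"slide": [-30,-3,-130],"delta_rot": [0,0,0],"gripper": 44},{"slide": [-70,-6,-130],"delta_rot": [0,0,0],"gripper": 44},{"slide": [-110,-9,-130],"delta_rot": [0,0,0],"gripper": 44}])

```text
clock: 31.15
tool_pos: [0.5028, -0.0639, 0.1785]
tool_rot: [2.54, 1.842, 0.006]
wrist_force: [-0.3, -0.8, 0.3]
finger_gap: 0.044
gripper_force: 0.0
```

Emit:
move_arm(plan=[{"slide": [-40,-3,0],"delta_rot": [0,0,0],"gripper": 44},{"slide": [-80,-6,0],"delta_rot": [0,0,0],"gripper": 44},{"slide": [-120,-9,0],"delta_rot": [0,0,0],"gripper": 44},{"slide": [-160,-12,0],"delta_rot": [0,0,0],"gripper": 44},{"slide": [-200,-15,0],"delta_rot": [0,0,0],"gripper": 44},{"slide": [-240,-18,0],"delta_rot": [0,0,0],"gripper": 44},{"slide": [-280,-21,0],"delta_rot": [0,0,0],"gripper": 44},{"slide": [-300,-22,0],"delta_rot": [0,0,0],"gripper": 44},{"slide": [-300,-22,0],"delta_rot": [0,0,0],"gripper": 44}])

```text
clock: 31.9
tool_pos: [0.3859, -0.3461, 0.1766]
tool_rot: [2.547, 1.834, -0.001]
wrist_force: [0.7, 0.1, -0.1]
finger_gap: 0.0438
gripper_force: 0.0
```

```bash
python3 - <<'E'
from h import *
shot('top','t10');shot('scene','s10');dots('t10',[48,20,-8]);st()
im=np.load('pics/t10.npy');h=cv2.cvtColor(im,cv2.COLOR_RGB2HSV);g=cv2.cvtColor(im,cv2.COLOR_RGB2GRAY)
# key head top & bar details: width profile of bright along rows near col 245
w=[(r,np.nonzero(g[r,236:256]>235)[0]+236) for r in range(192,238)]
print([(r,int(a.min()),int(a.max())) for r,a in w if len(a)])
s=cv2.cvtColor(np.load('pics/s10.npy'),cv2.COLOR_RGB2GRAY)
E
```

```text
48 dot px [171.8 155.2] 206 clamp [19.8 49.4]
20 dot px [182.8 158.3] 206 clamp [21.  20.8]
-8 dot px [193.3 162.1] 209 clamp [20.  -7.2]
clampxy [ -11.  -416.2] z 176.2 Fclamp [1.  0.2 0.4] yawY -0.321 gap 0.0442 grip 0.0 t 32.0 q1,6 [-0.86 -0.54]
[(194, 245, 245), (195, 244, 246), (196, 244, 246), (197, 244, 246), (198, 244, 246), (199, 244, 246), (200, 245, 246), (201, 245, 246), (202, 245, 246), (203, 245, 246), (204, 245, 246), (205, 244, 246), (206, 244, 246), (207, 244, 246), (208, 244, 246), (209, 243, 246), (210, 243, 247), (211, 242, 247), (212, 242, 247), (213, 242, 247), (214, 242, 247), (215, 242, 247), (216, 242, 247), (217, 242, 247), (218, 242, 247), (219, 243, 247), (220, 245, 246), (221, 245, 246), (222, 244, 246), (223, 244, 246), (224, 244, 246), (225, 244, 246), (226, 245, 246), (227, 245, 246), (228, 245, 246), (229, 245, 246), (230, 245, 246), (231, 245, 246)]
```

```bash
python3 - <<'E'
from h import *
t=np.load('pics/t10.npy').min(2);s=np.load('pics/s10.npy').min(2)
p=proj('top',cw(-.039,0,.012))[0];q=proj('scene',cw(-.039,0,.012))[0];print(p,q)
print(t[177:195,175:196]);x,y=q.astype(int);print(x-10,y-7);print(s[y-8:y+9,x-11:x+13])
for z,px in((.066,(245.2,213.)),(.075,(244.7,214.2)),(.032,(245.86,215.0))): print(z,ray('top',px,z).round(4))
# stand & key in scene: bright key column
print(proj('scene',[[.4145,-.0925,.066],[.4645,-.0925,.066],[.3645,-.0925,.066]]).round(1))
tool([.4145,-.0925,.12],np.pi/2)
E
```

```text
[185.11956873 185.28725654] [209.19288386 263.45271987]
[[181 181 182 179 180 179 180 185 191 180 175 176 177 173 177 181 180 181
  182 182 178]
 [182 180 183 182 183 182 178 174 170 170 177 181 181 179 177 175 171 175
  179 180 182]
 [181 180 181 182 180 175 169 168 174 173 161 160 168 180 187 181 173 170
  168 171 176]
 [180 180 181 179 168 155 164 201 227 224 205 201 204 191 178 176 186 184
  178 173 171]
 [180 181 179 172 152 148 202 250 255 249 245 254 255 241 202 179 179 178
  180 186 174]
 [181 181 179 164 147 178 247 255 255 247 251 255 255 255 229 187 183 183
  183 175 158]
 [183 182 177 159 156 228 255 255 253 246 253 255 255 255 241 195 181 185
  183 172 146]
 [184 183 177 157 169 244 255 255 252 253 255 255 255 255 246 203 180 182
  180 165 138]
 [185 185 178 156 170 241 255 252 253 255 255 255 255 255 248 206 180 182
  177 157 136]
 [183 184 179 159 158 216 246 252 255 255 255 255 255 255 242 196 179 178
  169 147 140]
 [183 183 180 165 150 183 240 255 255 255 255 255 255 255 226 185 180 179
  162 133 138]
 [178 183 181 173 157 174 238 255 255 255 255 255 255 243 203 183
[... 1824 characters left out ...]
  91  86  89  95 115 189 234
  254 255 254 254 254 254]
 [251 252 192  95  82  81  87  90  86  92  92  91  87 101 181 230 255 255
  254 254 254 254 254 254]
 [241 251 245 173  93  86  90  90  88  87  92  92 119 182 255 255 255 255
  254 254 254 254 255 255]
 [204 242 251 246 176  98  87  90  86  93  91 151 224 253 254 255 255 254
  255 255 255 255 255 255]
 [201 221 250 252 246 179 103  97  91  98  94 244 252 254 254 254 254 254
  254 255 255 255 255 252]]
0.066 [ 0.417  -0.0928  0.066 ]
0.075 [ 0.4137 -0.092   0.075 ]
0.032 [ 0.4139 -0.0928  0.032 ]
[[277.  222.2]
 [258.4 217.1]
 [296.6 227.6]]
slide [245.5 -51.9  56.4] turn 1.25 other -1.892 q6 -0.54 tilt 0.06 pos [ 0.3864 -0.3419  0.1762]
```

Emit:
move_arm(plan=[{"slide": [40,-8,0],"delta_rot": [0,0,-0.12],"gripper": 44},{"slide": [80,-17,0],"delta_rot": [0,0,-0.24],"gripper": 44},{"slide": [120,-25,0],"delta_rot": [0,0,-0.36],"gripper": 44},{"slide": [160,-34,0],"delta_rot": [0,0,-0.48],"gripper": 44},{"slide": [200,-42,0],"delta_rot": [0,0,-0.6],"gripper": 44},{"slide": [230,-49,0],"delta_rot": [0,0,-0.72],"gripper": 44},{"slide": [245,-52,0],"delta_rot": [0,0,-0.84],"gripper": 44},{"slide": [245,-52,0],"delta_rot": [0,0,-0.96],"gripper": 44},{"slide": [245,-52,0],"delta_rot": [0,0,-1.08],"gripper": 44},{"slide": [245,-52,10],"delta_rot": [0,0,-1.2],"gripper": 44},{"slide": [245,-52,30],"delta_rot": [0,0,-1.32],"gripper": 44},{"slide": [245,-52,45],"delta_rot": [0,0,-1.44],"gripper": 44}])

```text
clock: 33.0
tool_pos: [0.4136, -0.0908, 0.1309]
tool_rot: [0.687, 3.065, 0.001]
wrist_force: [-0.6, -0.2, -1.0]
finger_gap: 0.0439
gripper_force: 0.0
```

Emit:
move_arm(plan=[{"slide": [0,0,0],"delta_rot": [0,0,-0.12],"gripper": 44},{"slide": [0,0,0],"delta_rot": [0,0,-0.24],"gripper": 44},{"slide": [0,0,0],"delta_rot": [0,0,-0.36],"gripper": 44},{"slide": [0,0,0],"delta_rot": [0,0,-0.45],"gripper": 44},{"slide": [0,0,0],"delta_rot": [0,0,-0.45],"gripper": 44},{"slide": [0,0,0],"delta_rot": [0,0,-0.45],"gripper": 44}])

```text
clock: 33.5
tool_pos: [0.4135, -0.0914, 0.1313]
tool_rot: [-0.001, -3.141, -0.001]
wrist_force: [-1.2, -0.5, -0.3]
finger_gap: 0.0441
gripper_force: 0.0
```

```bash
python3 - <<'E'
from h import *
st();tool([.414,-.0924,.064],np.pi/2)
E
```

```text
clampxy [ -63.8 -169.9] z 131.3 Fclamp [-1.  -0.8 -0.3] yawY 1.57 gap 0.0441 grip 0.0 t 33.5 q1,6 [-0.38 -1.95]
slide [-0.5 -1.  67.3] turn -0.001 other 3.141 q6 -1.95 tilt 0.04 pos [ 0.4135 -0.0914  0.1313]
```

Emit:
move_arm(plan=[{"slide": [0,-1,30],"delta_rot": [0,0,0],"gripper": 44},{"slide": [0,-1,55],"delta_rot": [0,0,0],"gripper": 44},{"slide": [0,-1,67],"delta_rot": [0,0,0],"gripper": 44},{"slide": [0,-1,67],"delta_rot": [0,0,0],"gripper": 44},{"slide": [0,-1,67],"delta_rot": [0,0,0],"gripper": 5},{"slide": [0,-1,67],"delta_rot": [0,0,0],"gripper": 5},{"slide": [0,-1,67],"delta_rot": [0,0,0],"gripper": 5},{"slide": [0,-1,67],"delta_rot": [0,0,0],"gripper": 5},{"slide": [0,-1,67],"delta_rot": [0,0,0],"gripper": 5},{"slide": [0,-1,67],"delta_rot": [0,0,0],"gripper": 5},{"slide": [0,-1,67],"delta_rot": [0,0,0],"gripper": 5}], newtons=80)

```text
clock: 34.42
tool_pos: [0.4146, -0.0942, 0.0653]
tool_rot: [0.0, 3.139, -0.001]
wrist_force: [-0.8, -0.1, 8.5]
finger_gap: 0.0109
gripper_force: 78.8
```

```bash
python3 - <<'E'
from h import *
st();o=bot.get_obs();print(o['tool_pos'],o['wrist_force'],o['ft_torque'])
E
```

```text
clampxy [ -61.9 -172.3] z 65.3 Fclamp [-0.7 -0.3  8.5] yawY 1.571 gap 0.0109 grip 78.8 t 34.4167 q1,6 [-0.39 -1.96]
[ 0.4145551  -0.09424928  0.06534645] [-0.8025895  -0.05239174  8.53220905] [-0.10237863  0.22281707  0.00467436]
```

Emit:
move_arm(plan=[{"slide": [0,0,-15],"delta_rot": [0,0,0],"gripper": 5},{"slide": [0,0,-30],"delta_rot": [0,0,0],"gripper": 5},{"slide": [0,0,-50],"delta_rot": [0,0,0],"gripper": 5},{"slide": [0,0,-75],"delta_rot": [0,0,0],"gripper": 5},{"slide": [0,0,-75],"delta_rot": [0,0,0],"gripper": 5},{"slide": [0,0,-75],"delta_rot": [0,0,0],"gripper": 5}])

```text
clock: 34.92
tool_pos: [0.4149, -0.0943, 0.1408]
tool_rot: [0.0, 3.138, -0.002]
wrist_force: [0.7, -0.5, -0.9]
finger_gap: 0.0106
gripper_force: 78.3
```

```bash
python3 - <<'E'
from h import *
st();print(cw(-.039,0,.09));tool(cw(-.039,0,.09),np.pi/2-.45)
E
```

```text
clampxy [ -61.6 -172.2] z 140.8 Fclamp [ 0.8 -0.3 -0.9] yawY 1.571 gap 0.0106 grip 78.3 t 34.9167 q1,6 [-0.39 -1.96]
[np.float64(0.49036756911105456), np.float64(0.062131069554845986), 0.09]
slide [-75.2 156.5  50.9] turn 0.45 other -2.692 q6 -1.96 tilt 0.24 pos [ 0.4149 -0.0943  0.1408]
```

Emit:
move_arm(plan=[{"slide": [-18,38,0],"delta_rot": [0,0,0.1],"gripper": 5},{"slide": [-36,74,0],"delta_rot": [0,0,0.2],"gripper": 5},{"slide": [-54,112,0],"delta_rot": [0,0,0.3],"gripper": 5},{"slide": [-70,146,0],"delta_rot": [0,0,0.4],"gripper": 5},{"slide": [-75,156,0],"delta_rot": [0,0,0.45],"gripper": 5},{"slide": [-75,156,20],"delta_rot": [0,0,0.45],"gripper": 5},{"slide": [-75,156,40],"delta_rot": [0,0,0.45],"gripper": 5},{"slide": [-75,156,50],"delta_rot": [0,0,0.45],"gripper": 5},{"slide": [-75,156,50],"delta_rot": [0,0,0.45],"gripper": 5},{"slide": [-75,156,50],"delta_rot": [0,0,0.45],"gripper": 5}])

```text
clock: 35.75
tool_pos: [0.4876, 0.062, 0.0885]
tool_rot: [-0.701, -3.06, 0.001]
wrist_force: [0.6, -0.2, -0.8]
finger_gap: 0.0104
gripper_force: 78.5
```

```bash
python3 - <<'E'
from h import *
st();tool(cw(-.039,0,.075),np.pi/2-.45)
im=shot('top','t11');s=shot('scene','s11')
E
```

```text
clampxy [-41.6  -1. ] z 88.5 Fclamp [ 0.7 -0.  -0.8] yawY 1.121 gap 0.0104 grip 78.5 t 35.75 q1,6 [-0.01 -1.13]
slide [-2.5  1.4 13.5] turn -0.0 other 3.141 q6 -1.13 tilt 0.16 pos [0.4876 0.062  0.0885]
```

Emit:
move_arm(plan=[{"slide": [-2,1,0],"delta_rot": [0,0,0],"gripper": 5},{"slide": [-2,1,5],"delta_rot": [0,0,0],"gripper": 5},{"slide": [-2,1,10],"delta_rot": [0,0,0],"gripper": 5},{"slide": [-2,1,14],"delta_rot": [0,0,0],"gripper": 5},{"slide": [-2,1,17],"delta_rot": [0,0,0],"gripper": 5},{"slide": [-2,1,20],"delta_rot": [0,0,0],"gripper": 5},{"slide": [-2,1,20],"delta_rot": [0,0,0],"gripper": 5},{"slide": [-2,1,20],"delta_rot": [0,0,0],"gripper": 5}])

```text
clock: 36.52
tool_pos: [0.4907, 0.0622, 0.069]
tool_rot: [-0.7, -3.062, 0.0]
wrist_force: [0.4, -0.1, -0.3]
finger_gap: 0.0106
gripper_force: 78.5
```

```bash
python3 - <<'E'
from h import *
st();print(bot.get_obs()['ft_torque'])
E
```

```text
clampxy [-38.7   0.2] z 69.0 Fclamp [ 0.4  0.1 -0.3] yawY 1.121 gap 0.0106 grip 78.5 t 36.5167 q1,6 [-0.01 -1.13]
[0.03138088 0.02707687 0.01173123]
```

Emit:
move_arm(plan=[{"slide": [0,0,2],"delta_rot": [0,0,0],"gripper": 5},{"slide": [0,0,4],"delta_rot": [0,0,0],"gripper": 5},{"slide": [0,0,6],"delta_rot": [0,0,0],"gripper": 5},{"slide": [0,0,6],"delta_rot": [0,0,0],"gripper": 5},{"slide": [0,0,6],"delta_rot": [0,0,0],"gripper": 5}])

```text
clock: 36.93
tool_pos: [0.4908, 0.0622, 0.0632]
tool_rot: [-0.701, -3.062, -0.0]
wrist_force: [0.2, 1.0, -0.6]
finger_gap: 0.0104
gripper_force: 78.5
```

```bash
python3 - <<'E'
from h import *
st();print(bot.get_obs()['ft_torque'])
E
```

```text
clampxy [-38.6   0.2] z 63.2 Fclamp [-0.1  1.  -0.6] yawY 1.121 gap 0.0104 grip 78.5 t 36.9333 q1,6 [-0.01 -1.13]
[0.05554959 0.08208418 0.06968015]
```

Emit:
move_arm(plan=[{"slide": [0,0,0],"delta_rot": [0,0,0.12],"gripper": 5},{"slide": [0,0,0],"delta_rot": [0,0,0.24],"gripper": 5},{"slide": [0,0,0],"delta_rot": [0,0,0.36],"gripper": 5},{"slide": [0,0,0],"delta_rot": [0,0,0.46],"gripper": 5},{"slide": [0,0,0],"delta_rot": [0,0,0.56],"gripper": 5},{"slide": [0,0,0],"delta_rot": [0,0,0.66],"gripper": 5},{"slide": [0,0,0],"delta_rot": [0,0,0.76],"gripper": 5},{"slide": [0,0,0],"delta_rot": [0,0,0.76],"gripper": 5}])

```text
clock: 37.6
tool_pos: [0.4906, 0.0621, 0.0634]
tool_rot: [-1.79, -2.581, 0.001]
wrist_force: [-1.2, -0.8, -1.0]
finger_gap: 0.0104
gripper_force: 78.5
```

```bash
python3 - <<'E'
from h import *
st();print(bot.get_obs()['ft_torque'])
E
```

```text
clampxy [-38.7   0. ] z 63.4 Fclamp [-0.9 -1.1 -1. ] yawY 0.358 gap 0.0104 grip 78.5 t 37.6 q1,6 [-0.01 -0.37]
[-0.13586897  0.11019954  0.06054121]
```

Emit:
move_arm(plan=[{"slide": [0,0,0],"delta_rot": [0,0,0.1],"gripper": 5},{"slide": [0,0,0],"delta_rot": [0,0,0.2],"gripper": 5},{"slide": [0,0,0],"delta_rot": [0,0,0.3],"gripper": 5},{"slide": [0,0,0],"delta_rot": [0,0,0.4],"gripper": 5},{"slide": [0,0,0],"delta_rot": [0,0,0.5],"gripper": 5},{"slide": [0,0,0],"delta_rot": [0,0,0.6],"gripper": 5},{"slide": [0,0,0],"delta_rot": [0,0,0.68],"gripper": 5},{"slide": [0,0,0],"delta_rot": [0,0,0.68],"gripper": 5},{"slide": [0,0,0],"delta_rot": [0,0,0.68],"gripper": 5}])

```text
clock: 38.35
tool_pos: [0.4907, 0.0621, 0.0633]
tool_rot: [-2.542, -1.846, 0.001]
wrist_force: [-0.8, -2.2, 0.2]
finger_gap: 0.0105
gripper_force: 78.5
```

```bash
python3 - <<'E'
from h import *
st();print(bot.get_obs()['ft_torque'])
E
```

```text
clampxy [-38.7   0. ] z 63.3 Fclamp [-0.1 -2.3  0.2] yawY -0.314 gap 0.0105 grip 78.5 t 38.35 q1,6 [-0.01  0.3 ]
[-0.235121    0.23040677  0.01792737]
```

Emit:
move_arm(plan=[{"slide": [0,0,0],"delta_rot": [0,0,0.05],"gripper": 5},{"slide": [0,0,0],"delta_rot": [0,0,0.1],"gripper": 5},{"slide": [0,0,0],"delta_rot": [0,0,0.13],"gripper": 5},{"slide": [0,0,0],"delta_rot": [0,0,0.13],"gripper": 5},{"slide": [0,0,0],"delta_rot": [0,0,0.13],"gripper": 5}])

```text
clock: 38.77
tool_pos: [0.4907, 0.0621, 0.0633]
tool_rot: [-2.657, -1.676, 0.001]
wrist_force: [-0.9, -1.4, -0.1]
finger_gap: 0.0106
gripper_force: 78.5
```

```bash
python3 - <<'E'
from h import *
st();print(bot.get_obs()['ft_torque'])
E
```

```text
clampxy [-38.7   0.1] z 63.3 Fclamp [-0.4 -1.6 -0.1] yawY -0.445 gap 0.0106 grip 78.5 t 38.7667 q1,6 [-0.01  0.43]
[-0.28639543  0.14164383  0.11442017]
```

Emit:
move_arm(plan=[{"slide": [0,0,0],"delta_rot": [0,0,0.04],"gripper": 5},{"slide": [0,0,0],"delta_rot": [0,0,0.08],"gripper": 5},{"slide": [0,0,0],"delta_rot": [0,0,0.08],"gripper": 5},{"slide": [0,0,0],"delta_rot": [0,0,0.08],"gripper": 5}])

```text
clock: 39.1
tool_pos: [0.4907, 0.0621, 0.0633]
tool_rot: [-2.722, -1.567, 0.001]
wrist_force: [-1.6, -1.2, 0.5]
finger_gap: 0.0108
gripper_force: 78.6
```

```bash
python3 - <<'E'
from h import *
st();print(bot.get_obs()['ft_torque'])
E
```

```text
clampxy [-38.7   0.1] z 63.3 Fclamp [-1.1 -1.7  0.5] yawY -0.526 gap 0.0108 grip 78.6 t 39.1 q1,6 [-0.01  0.51]
[-0.25091156  0.35611974  0.07699795]
```

Emit:
move_arm(plan=[{"slide": [0,0,0],"delta_rot": [0,0,0.04],"gripper": 5},{"slide": [0,0,0],"delta_rot": [0,0,0.08],"gripper": 5},{"slide": [0,0,0],"delta_rot": [0,0,0.1],"gripper": 5},{"slide": [0,0,0],"delta_rot": [0,0,0.1],"gripper": 5},{"slide": [0,0,0],"delta_rot": [0,0,0.1],"gripper": 5}])

```text
clock: 39.52
tool_pos: [0.4907, 0.0622, 0.0633]
tool_rot: [-2.798, -1.428, 0.001]
wrist_force: [-2.3, -1.2, 1.0]
finger_gap: 0.0105
gripper_force: 78.7
```

```bash
python3 - <<'E'
from h import *
st();print(bot.get_obs()['ft_torque'])
E
```

```text
clampxy [-38.7   0.1] z 63.3 Fclamp [-1.8 -1.8  1. ] yawY -0.627 gap 0.0105 grip 78.7 t 39.5167 q1,6 [-0.01  0.61]
[-0.14924732  0.38434217  0.28042843]
```

Torque has risen to 0.28 N m: tight. Ease back within the play and lift out.

Emit:
move_arm(plan=[{"slide": [0,0,0],"delta_rot": [0,0,-0.1],"gripper": 5},{"slide": [0,0,0],"delta_rot": [0,0,-0.18],"gripper": 5},{"slide": [0,0,0],"delta_rot": [0,0,-0.18],"gripper": 5},{"slide": [0,0,-8],"delta_rot": [0,0,-0.18],"gripper": 5},{"slide": [0,0,-18],"delta_rot": [0,0,-0.18],"gripper": 5},{"slide": [0,0,-40],"delta_rot": [0,0,-0.18],"gripper": 5},{"slide": [0,0,-76],"delta_rot": [0,0,-0.18],"gripper": 5},{"slide": [0,0,-76],"delta_rot": [0,0,-0.18],"gripper": 5},{"slide": [0,0,-76],"delta_rot": [0,0,-0.18],"gripper": 5}])

```text
clock: 40.27
tool_pos: [0.4934, 0.0622, 0.1423]
tool_rot: [2.658, 1.668, 0.009]
wrist_force: [0.6, 0.4, -0.8]
finger_gap: 0.0107
gripper_force: 78.5
```

```bash
python3 - <<'E'
from h import *
st();tool([.4143,-.0938,.138],np.pi/2)
E
```

```text
clampxy [-36.1   1.1] z 142.3 Fclamp [ 0.5  0.6 -0.8] yawY -0.45 gap 0.0107 grip 78.5 t 40.2667 q1,6 [-0.01  0.44]
slide [-174.9   -3.4    3.7] turn 1.121 other -2.021 q6 0.44 tilt 0.39 pos [0.4934 0.0622 0.1423]
```

Emit:
move_arm(plan=[{"slide": [-30,-1,0],"delta_rot": [0,0,-0.12],"gripper": 5},{"slide": [-60,-1,0],"delta_rot": [0,0,-0.24],"gripper": 5},{"slide": [-90,-2,0],"delta_rot": [0,0,-0.36],"gripper": 5},{"slide": [-120,-2,0],"delta_rot": [0,0,-0.48],"gripper": 5},{"slide": [-150,-3,0],"delta_rot": [0,0,-0.6],"gripper": 5},{"slide": [-170,-3,0],"delta_rot": [0,0,-0.72],"gripper": 5},{"slide": [-175,-3,0],"delta_rot": [0,0,-0.84],"gripper": 5},{"slide": [-175,-3,0],"delta_rot": [0,0,-0.96],"gripper": 5},{"slide": [-175,-3,0],"delta_rot": [0,0,-1.08],"gripper": 5},{"slide": [-175,-3,0],"delta_rot": [0,0,-1.2],"gripper": 5},{"slide": [-175,-3,0],"delta_rot": [0,0,-1.32],"gripper": 5},{"slide": [-175,-3,0],"delta_rot": [0,0,-1.44],"gripper": 5}])

```text
clock: 41.27
tool_pos: [0.4117, -0.094, 0.1389]
tool_rot: [-0.891, -3.012, -0.0]
wrist_force: [-0.0, 0.5, -1.1]
finger_gap: 0.0106
gripper_force: 78.5
```

Emit:
move_arm(plan=[{"slide": [0,0,0],"delta_rot": [0,0,-0.12],"gripper": 5},{"slide": [0,0,0],"delta_rot": [0,0,-0.24],"gripper": 5},{"slide": [0,0,0],"delta_rot": [0,0,-0.36],"gripper": 5},{"slide": [0,0,0],"delta_rot": [0,0,-0.48],"gripper": 5},{"slide": [0,0,0],"delta_rot": [0,0,-0.58],"gripper": 5},{"slide": [0,0,0],"delta_rot": [0,0,-0.58],"gripper": 5},{"slide": [0,0,0],"delta_rot": [0,0,-0.58],"gripper": 5},{"slide": [0,0,0],"delta_rot": [0,0,-0.58],"gripper": 5}])

```text
clock: 41.93
tool_pos: [0.412, -0.0941, 0.1391]
tool_rot: [-0.005, -3.141, -0.0]
wrist_force: [-0.5, 0.2, -1.0]
finger_gap: 0.0105
gripper_force: 78.5
```

```bash
python3 - <<'E'
from h import *
st();tool([.4146,-.0940,.1],np.pi/2)
E
```

```text
clampxy [ -64.4 -172.9] z 139.1 Fclamp [-0.5  0.  -1. ] yawY 1.568 gap 0.0105 grip 78.5 t 41.9333 q1,6 [-0.39 -1.96]
slide [-2.6  0.1 39.1] turn -0.003 other 3.138 q6 -1.96 tilt 0.03 pos [ 0.412  -0.0941  0.1391]
```

Emit:
move_arm(plan=[{"slide": [-2.6,0,15],"delta_rot": [0,0,-0.003],"gripper": 5},{"slide": [-2.6,0,35],"delta_rot": [0,0,-0.003],"gripper": 5},{"slide": [-2.6,0,44],"delta_rot": [0,0,-0.003],"gripper": 5},{"slide": [-2.6,0,49],"delta_rot": [0,0,-0.003],"gripper": 5},{"slide": [-2.6,0,54],"delta_rot": [0,0,-0.003],"gripper": 5},{"slide": [-2.6,0,57],"delta_rot": [0,0,-0.003],"gripper": 5},{"slide": [-2.6,0,57],"delta_rot": [0,0,-0.003],"gripper": 5}])

```text
clock: 42.52
tool_pos: [0.4148, -0.0942, 0.0821]
tool_rot: [0.004, -3.141, -0.0]
wrist_force: [-0.3, -0.7, -0.9]
finger_gap: 0.0105
gripper_force: 78.5
```

```bash
python3 - <<'E'
from h import *
st()
E
```

```text
clampxy [ -61.7 -172.1] z 82.1 Fclamp [-0.1 -0.7 -0.9] yawY 1.573 gap 0.0105 grip 78.5 t 42.5167 q1,6 [-0.39 -1.96]
```

Tip is 9 mm inside the hole with no force. Seat, release, rise and clear away.

Emit:
move_arm(plan=[{"slide": [0,0,6],"delta_rot": [0,0,0],"gripper": 5},{"slide": [0,0,11],"delta_rot": [0,0,0],"gripper": 5},{"slide": [0,0,15],"delta_rot": [0,0,0],"gripper": 5},{"slide": [0,0,16],"delta_rot": [0,0,0],"gripper": 5},{"slide": [0,0,16],"delta_rot": [0,0,0],"gripper": 5},{"slide": [0,0,16],"delta_rot": [0,0,0],"gripper": 40},{"slide": [0,0,16],"delta_rot": [0,0,0],"gripper": 40},{"slide": [0,0,16],"delta_rot": [0,0,0],"gripper": 40},{"slide": [0,0,16],"delta_rot": [0,0,0],"gripper": 40},{"slide": [0,0,-20],"delta_rot": [0,0,0],"gripper": 40},{"slide": [0,0,-60],"delta_rot": [0,0,0],"gripper": 40},{"slide": [0,0,-90],"delta_rot": [0,0,0],"gripper": 40}])

```text
clock: 43.52
tool_pos: [0.4148, -0.0942, 0.1742]
tool_rot: [0.005, -3.141, -0.0]
wrist_force: [1.2, -0.6, -0.3]
finger_gap: 0.0401
gripper_force: 0.0
```

Emit:
move_arm(plan=[{"slide": [5,-40,0],"delta_rot": [0,0,0],"gripper": 40},{"slide": [10,-80,0],"delta_rot": [0,0,0],"gripper": 40},{"slide": [15,-120,0],"delta_rot": [0,0,0],"gripper": 40},{"slide": [20,-160,0],"delta_rot": [0,0,0],"gripper": 40},{"slide": [25,-200,0],"delta_rot": [0,0,0],"gripper": 40},{"slide": [30,-240,0],"delta_rot": [0,0,0],"gripper": 40},{"slide": [30,-260,0],"delta_rot": [0,0,0],"gripper": 40},{"slide": [30,-260,0],"delta_rot": [0,0,0],"gripper": 40}])

```text
clock: 44.18
tool_pos: [0.3861, -0.3598, 0.1728]
tool_rot: [0.001, 3.14, -0.006]
wrist_force: [0.8, 0.1, 0.3]
finger_gap: 0.04
gripper_force: 0.0
```

```bash
python3 - <<'E'
from h import *
st();im=shot('top','t12');dots('t12',[48,20,-8])
g=cv2.cvtColor(im,cv2.COLOR_RGB2GRAY);h=cv2.cvtColor(im,cv2.COLOR_RGB2HSV)
w=[(r,np.nonzero(g[r,230:262]>235)[0]+230) for r in range(190,240)];print([(r,int(a.min()),int(a.max())) for r,a in w if len(a)])
# gib mean position before/after
for f in('t10','t12'):
    i=np.load(f'pics/{f}.npy');h=cv2.cvtColor(i,cv2.COLOR_RGB2HSV);m=(h[...,0]>12)&(h[...,0]<32)&(h[...,1]>60);m[:,:155]=0;m[:,222:]=0;m[:140]=0;m[200:]=0
    ys,xs=np.nonzero(m);c,s=np.cos(CY),np.sin(CY)
    e=np.array([ray('top',p,.02)[:2]-CL for p in zip(xs,ys)]);x=c*e[:,0]+s*e[:,1];print(f,len(xs),np.median(x),np.percentile(x,[5,95]))
E
```

```text
clampxy [  -5.7 -433.3] z 172.8 Fclamp [0.7 0.4 0.3] yawY 1.57 gap 0.04 grip 0.0 t 44.1833 q1,6 [-0.88 -2.45]
48 dot px [172.7 154.1] 210 clamp [23.1 48.3]
20 dot px [183.1 157.8] 196 clamp [22.5 20.6]
-8 dot px [193.8 161.3] 210 clamp [22.3 -7.6]
[(194, 244, 245), (195, 244, 245), (196, 244, 246), (197, 244, 246), (198, 244, 246), (199, 244, 246), (200, 244, 246), (201, 244, 246), (202, 244, 246), (203, 244, 246), (204, 244, 246), (205, 244, 246), (206, 243, 246), (207, 243, 246), (208, 243, 246), (209, 242, 246), (210, 242, 247), (211, 241, 247), (212, 241, 247), (213, 241, 247), (214, 241, 247), (215, 241, 247), (216, 241, 247), (217, 241, 247), (218, 241, 247), (219, 242, 247), (220, 243, 246), (221, 244, 246), (222, 243, 246), (223, 243, 246), (224, 243, 246), (225, 244, 246), (226, 244, 246), (227, 244, 246), (228, 244, 246), (229, 244, 246), (230, 244, 245)]
t10 193 -0.015169087824137298 [-0.01983035 -0.01075698]
t12 142 -0.010805425659720043 [-0.01422776 -0.0063557 ]
```

```bash
python3 -c "
from station import bot
print(bot.close_job())"
```

```text
the job is handed in; nothing more can be done
None
```

The job is handed in at about 44 s: all three blanks I found are in the clamp, touching in a row from the end stop, the screw was turned to a firm stop (0.28 N m), and the T key is back in its stand; I found no fourth blank, and the judge's verdict was not shown.

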